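# Push the knock box up the ramp into its bay under the cup rack

### The job

The knock box (the open steel tub with a black bar across it and a stub handle) has been rinsed and belongs back in its bay under the cup rack: lift it out of the drain tray, stand it on the counter in front of the middle of the bay's ramp and let go of it. Then take it again another way and push it, sliding and never lifted, up the ramp and over the lip until it sits fully home, flat in the recess with its handle sticking out at the front. Let go and leave everything else standing where it is.

Things in the scene. Friction and masses are not known exactly. Their poses are not given: they have to be found in the camera images.
- knock_box_mid (a point): knock box: open steel tub, 100 mm long (its x) x 110 mm wide (its y) x 85 mm high, walls and floor 3 mm, 0.5 to 0.9 kg. Its stub handle sticks out of the rear wall, towards its -x. Origin on the tub's centre line, half-way up (42.5 mm above its underside); z up. Starts upright in the drain tray, standing on the tray's 4 mm floor
- knock_bar (a point): middle of the black rubber knock bar that spans the tub along its y, flush with the rim: 18 mm thick (along x), 22 mm high, this point 72 mm above the underside; inside the tub 38 mm are free on each side of the bar and 58 mm under it. Same axes as the knock box
- knock_handle (a point): grip point on the black round stub handle: 22 mm diameter, 75 mm long, running along x at 55 mm above the underside; this point is 98 mm behind the tub's centre, 48 mm behind its rear wall. Same axes as the knock box
- bay: fixed steel bay, open at the front (its -x); origin on the counter under the middle of the recess, x into the bay, z up. Cheeks 38 mm high, 122 mm apart, from x -64 mm inwards. A slatted cup rack on four posts covers it from x -35 mm inwards, 141 to 150 mm above the counter, 165 mm wide
- bay_seat (a point): middle of the recess floor, 8 mm above the counter (above the bay's origin); the knock box's underside comes to rest here. The recess runs along x from -56 mm (6 mm step up to the lip) to +56 mm (back stop 38 mm high). Axes as the bay
- ramp_foot (a point): middle of the ramp's lower edge, on the counter, 120 mm in front of the bay's origin. Axes as the bay
- ramp: fixed steel ramp, 150 mm wide; frame identical with the bay's. Along x it rises evenly from 0 at -120 mm to 14 mm at -64 mm, followed by the lip's flat crest, 14 mm high, to -56 mm. Guides 34 mm high beside it flare out to about 165 mm apart at its foot
- drain_tray: fixed aluminium tray 215 (its x) x 205 mm, 18 mm high, floor and walls 4 mm, holding the knock box and two milk jugs; left or right of the bay; origin under its centre
- cup_tray: identical fixed tray on the other side, holding two cups and a plain steel box; origin under its centre
- jug_a_mid (a point): steel milk jug, open top, 68 mm across, 92 mm high, with a thin side handle reaching 50 mm from its axis; stands in the drain tray close beside the knock box's stub handle; origin half-way up
- jug_b_mid (a point): second, identical steel milk jug on the other side of the stub handle, in the drain tray; origin half-way up
- caddy_mid (a point): plain open steel box 100 x 75 x 70 mm high without bar or handle, in the cup tray (not the knock box); origin half-way up
- cup_a_mid (a point): white cup, 76 mm across, 60 mm high, in the cup tray; origin half-way up
- cup_b_mid (a point): second white cup like it, in the cup tray; origin half-way up
- tamper_mid (a point): steel coffee tamper standing on its 58 mm foot, 84 mm high, to the left of the bay; origin half-way up
- bean_jar_mid (a point): closed amber glass jar, 72 mm across, 110 mm high, to the right of the bay; origin half-way up
- near_cup_mid (a point): small white cup, 64 mm across, 55 mm high, to the right of the bean jar; origin half-way up
Not all that is in view belongs to the job. What is shaped like the part that bears knock_box_mid but blue is not meant.

How it is judged:
By the outcome, as a careful person would: the job done as asked, in the order asked, and still so for the second after the job is handed in, with the robot touching nothing.
It also fails if it takes over 64 s, if anything falls off the work surface, if the arm or the gripper's body presses on something with over 40 N, if the wrist force passes 120 N, or if a joint passes its speed limit or range.

### The arm

A 6-joint arm with a two-finger parallel gripper is mounted at the origin on the work surface. World frame = base frame: x ahead of the robot, y to its left, z up, the work surface at z = 0. Lengths are in m, angles in degrees, forces in N, time in s.
With the tool pointing down it reaches from about 0.3 to 0.75 m from the base axis. Payload 8.5 kg.
Tool frame: the origin (TCP) lies midway between the tips of the shut fingers; the grasp point (between the pads) lies 19 mm behind it; y points along the fingers, x is the direction in which the jaws open and shut, and the axes are right-handed (so a half turn about y gives the same grasp; the last joint's range is limited). The gripper opens to 85 mm and grips with 20 to 120 N. Pads are 22 mm wide; open, the fingers measure 114 mm over their backs; the gripper's body (76 mm by 85 mm) begins 54 mm behind the grasp point. The pads swing forward as they close: fully open they stand 13 mm farther back than shut.
Start: joints at [-79.945, 21.807, 74.336, -0, 83.858, -12.336], TCP at [0.21, -0.509, 0.231] pointing down, gripper open.
Joint ranges: [-178.18, 178.18], [-50.72, 133.34], [12.68, 142.11], [-81.47, 261.47], [9.98, 163.14], [-165.26, 165.26]. Speed limits (degrees/s): [136.94, 136.94, 180, 180, 180, 180].

### API

Orientations are given as a 3x3 rotation matrix whose columns are the frame's x, y, z axes.
In Python, from rig import env gives the robot as it stands.
- The arm moves only by the tool carry_out, never from a script. Its argument "plan" is a list of rows, each a list of 3 entries, a list of its own where there are three numbers: the shift along the tool's x, y, z in m, then the turn, a rotation vector about the tool's x, y, z in degrees, then the finger opening in m, from 0 to 0.0854. In form: [[[dx, dy, dz], [ax, ay, az], jaw], ...]. A call has 1 to 8 rows; each row shifts and turns the commanded pose from where the row before left it, along the tool's axes as they then stand; what a row does not reach is not made up. A row lasts 1/8 s, in which the tool goes at most 62.5 mm and 10.7 degrees, less where a joint would pass 70% of its speed; a pose out of reach is approached as far as the arm can. A call is refused whole if a number of a shift passes 0.0625 or a number of a turn 10.7, either way. A call with a gripper value outside its range is refused whole. The fingers move at their own pace and stop on an object; "force" is the grip in N (left out, the last holds). Time passes only in rows, so rows that do not move let the fingers close. It gives the time, the measured TCP pose, the force and the opening at its end, in the units of the state.
- env.observe(): the state, without advancing time (a new reading comes with each control period).
- env.get_image(name): name is "side" or "top" or "wrist"; returns a dict with "image" (384x512x3 uint8, red, green, blue), "vfov" (degrees; the focal length in pixels is half the picture's height over the tangent of half this angle, whatever the lens; pixels are square), "cx", "cy" (the principal point, pixels), "k1" (the pictures are not rectified: a ray, as slopes to the right and down, at radius r is drawn at 1 + k1 r^2 times it, then the intrinsics apply), "rvec" (rotation vector, rad) and "tvec" (3), from world to camera coordinates, as OpenCV has them; the wrist camera has in their place "tool_from_camera" (4x4, takes a point from camera to tool coordinates, whose origin is the TCP and whose axes are the tool frame's). Camera axes: x right, y down, z forward; pixel columns grow to the right and rows downward; lengths in m; the calibration is good to about 2 mm. A picture is of the moment at which its call begins: read the wrist's pose just before it. There is no depth.
- env.close_job(): hands the job in, once; it reports no verdict.
Trained networks look in a picture, given as the dict that the camera call returned (one of the last four; its "shot" number tells which), for a name from the list of things; names that differ only in an ending like _2 or _b are one class to them, and where a whole thing is asked for, a point or a joint stands for the part that bears it (a point fixed in the world has none). Each returns a list of dicts, best first, with "conf" (0 to 1); they miss things now and then, are a little off and sometimes report something else, mostly with a low value. They report only what shows in the picture. A call takes as long as a camera call. They do not tell look-alikes from the thing itself.
- env.outline_of(target, picture): "mask" (384x512 bool, what is visible of it) and "pixel" ([row, column] in pixels, amid what is visible of it).
The state is a dict: "time_s": time; "q": joint angles; "qvel": joint speeds; "joint_efforts": joint torques, N m; "position": TCP position; "tool_rot": TCP orientation; "ft_force": force on the tool from outside, world axes, zero at the start; "wrist_torque": the same for the moment, N m; "grip_width": finger opening in m.
Only numpy, scipy, OpenCV 4.12 (cv2) and the standard library are available. Lean on these libraries where they do the work, as an engineer would, in place of code of your own. Each camera call takes 0.05 s, during which the arm holds its last target.

## Working session

There is one attempt and no reset: what is moved stays moved. The work goes in short steps, Python scripts to look and compute and a tool call to move; the robot and the scene stay as the last step left them, time stands still between calls to the robot, and variables do not carry over. Pictures are saved under pics/ and viewed, and the job is handed in when it is done.

Besides the shell and the picture viewer there is one more tool, called after "Emit:" by a JSON object that holds its "fn" and its "kwargs", one argument or row to a line. carry_out: Moves the arm, as the interface text tells. Its arguments: {"type":"object","properties":{"plan":{"type":"array","items":{"type":"array"}},"force":{"type":"number"}},"required":["plan"]}

```bash
ls; mkdir -p pics
python3 - <<'E'
from rig import env
import cv2,pickle
s=env.observe();print(s['time_s'],s['position'],s['tool_rot'],s['ft_force'],s['grip_width'])
d={}
for n in("side","top","wrist"):
    p=env.get_image(n);d[n]=p
    cv2.imwrite(f"pics/a_{n}.png",p["image"][:,:,::-1]);print(n,{k:v for k,v in p.items() if k!='image'})
pickle.dump(d,open("a.pkl","wb"))
E
```

```text
pics
0.0 [ 0.20946058 -0.50824506  0.23069682] [[ 3.80939428e-01 -2.59991929e-04  9.24599959e-01]
 [-9.24598875e-01  1.45017373e-03  3.80939389e-01]
 [-1.43987174e-03 -9.99998915e-01  3.12040108e-04]] [-0.15575404  0.90364983 -0.68329538] 0.08531016520622203
side {'vfov': 47.62974239458212, 'cx': 254.92493667898697, 'cy': 190.89744439448955, 'k1': -0.05651631652971603, 'rvec': array([ 0.6222135 , -2.56757724,  1.30855678]), 'tvec': array([0.42261918, 0.28435821, 1.44895514]), 'shot': 1}
top {'vfov': 44.93604700246853, 'cx': 261.3199808248798, 'cy': 192.0635450479667, 'k1': -0.007397625399439791, 'rvec': array([ 2.11786703, -2.10672109,  0.21164941]), 'tvec': array([-0.10838359,  0.56438112,  1.35413597]), 'shot': 2}
wrist {'vfov': 70.33710051672963, 'cx': 254.49400819724218, 'cy': 192.3171424571223, 'k1': -0.021593922292869425, 'tool_from_camera': array([[ 9.99999916e-01,  3.91552428e-04, -1.17412042e-04,
        -1.59233249e-04],
       [ 2.16528387e-04, -2.63755038e-01,  9.64589671e-01,
        -1.43386241e-01],
       [ 3.46719410e-04, -9.64589616e-01, -2.63755101e-01,
         6.61406941e-02],
       [ 0.00000000e+00,  0.00000000e+00,  0.00000000e+00,
         1.00000000e+00]]), 'shot': 3}
```

View images.

View pics/a_side.png

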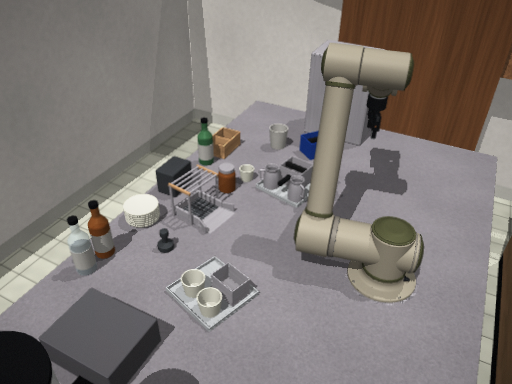

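View pics/a_top.png

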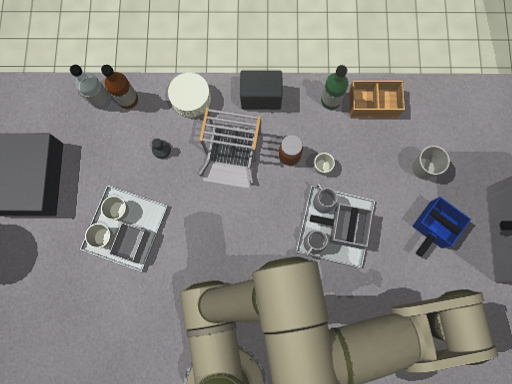

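View pics/a_wrist.png

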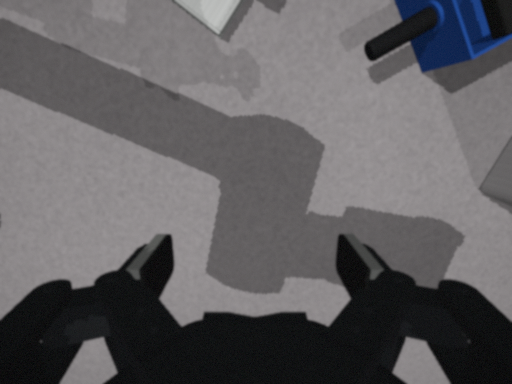

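```bash
cat > h.py <<'E'
import numpy as np,cv2,pickle
from rig import env
def cam(p,st=None):
    f=192/np.tan(np.radians(p['vfov']/2))
    K=np.array([[f,0,p['cx']],[0,f,p['cy']],[0,0,1]]);D=np.array([p['k1'],0,0,0,0])
    if 'rvec' in p: return K,D,np.array(p['rvec']),np.array(p['tvec'])
    T=np.eye(4);T[:3,:3]=st['tool_rot'];T[:3,3]=st['position']
    W=np.linalg.inv(T@p['tool_from_camera'])
    return K,D,cv2.Rodrigues(W[:3,:3])[0].ravel(),W[:3,3]
def ray(p,uv,st=None):
    K,D,r,t=cam(p,st);n=cv2.undistortPoints(np.array(uv,float).reshape(-1,1,2),K,D).reshape(-1,2)
    R=cv2.Rodrigues(r)[0];return -R.T@t,(np.c_[n,np.ones(len(n))]@R)
def onz(p,uv,z,st=None):
    c,d=ray(p,uv,st);return c+d*((z-c[2])/d[:,2])[:,None]
def proj(p,X,st=None):
    K,D,r,t=cam(p,st);return cv2.projectPoints(np.array(X,float).reshape(-1,3),r,t,K,D)[0].reshape(-1,2)
E
python3 - <<'E'
from h import *
p=env.get_image("top");q=env.get_image("side");pickle.dump((p,q),open("b.pkl","wb"))
for nm,z in [("knock_box_mid",.0465),("knock_bar",.076),("knock_handle",.059),("bay",0.05),("bay_seat",.008),("ramp_foot",0),("ramp",0),("drain_tray",0.01),("jug_a_mid",.05),("bean_jar_mid",.055),("near_cup_mid",.03),("tamper_mid",.042)]:
  for n,im in(("top",p),("side",q)):
    for r in env.outline_of(nm,im)[:3]:
        v,u=r["pixel"];print(nm,n,round(r['conf'],2),np.round([u,v],1),np.round(onz(im,[[u,v]],z)[0],3),r['mask'].sum())
im=p["image"][:,:,::-1]
cv2.imwrite("pics/b1.png",cv2.resize(im[100:200,180:300],None,fx=6,fy=6,interpolation=cv2.INTER_CUBIC)[:,:])
cv2.imwrite("pics/b2.png",cv2.resize(im[175:275,285:385],None,fx=6,fy=6,interpolation=cv2.INTER_CUBIC))
E
```

```text
knock_box_mid top 0.94 [439.3 224.1] [ 0.471 -0.644  0.046] 1811
knock_box_mid top 0.86 [345.2 224.3] [ 0.469 -0.359  0.046] 1661
knock_box_mid top 0.61 [225.8 174.7] [0.621 0.005 0.046] 797
knock_box_mid side 0.92 [310.2 145.4] [ 0.495 -0.62   0.046] 382
knock_box_mid side 0.83 [294.1 171.5] [ 0.476 -0.378  0.046] 690
knock_bar top 0.87 [351.2 226.8] [ 0.458 -0.372  0.076] 1677
knock_bar top 0.76 [442.2 222.9] [ 0.471 -0.641  0.076] 1755
knock_bar top 0.47 [228.  145.5] [ 0.706 -0.003  0.076] 3301
knock_bar side 0.81 [295.  169.8] [ 0.463 -0.35   0.076] 631
knock_bar side 0.6 [307.4 145.6] [ 0.49  -0.563  0.076] 384
knock_handle top 0.8 [351.  224.7] [ 0.466 -0.374  0.059] 1751
knock_handle top 0.79 [440.3 224.4] [ 0.468 -0.642  0.059] 1838
knock_handle top 0.53 [224.6 145.5] [0.712 0.009 0.059] 3440
knock_handle side 0.96 [292.9 172.8] [ 0.471 -0.349  0.059] 710
knock_handle side 0.69 [306.4 143.4] [ 0.51  -0.608  0.059] 365
bay top 0.8 [232.1 153. ] [ 0.69  -0.014  0.05 ] 3126
bay top 0.6 [322.3 165.2] [ 0.652 -0.294  0.05 ] 365
bay top 0.26 [350.8 224.6] [ 0.468 -0.375  0.05 ] 17
[... 543 characters left out ...]
26.4 147.6] [0.723 0.009 0.   ] 3177
ramp side 0.88 [215.1 218.9] [0.642 0.005 0.   ] 421
drain_tray top 0.62 [332.7 233.9] [ 0.444 -0.326  0.01 ] 1918
drain_tray side 0.86 [278.7 195.1] [ 0.484 -0.238  0.01 ] 409
jug_a_mid top 0.6 [319.9 199.6] [ 0.544 -0.284  0.05 ] 501
jug_a_mid top 0.17 [291.1 150.6] [ 0.699 -0.197  0.05 ] 581
jug_a_mid side 0.6 [269.7 174.5] [ 0.557 -0.303  0.05 ] 347
bean_jar_mid top 0.56 [290.4 149. ] [ 0.702 -0.195  0.055] 557
bean_jar_mid side 0.95 [229.9 178.2] [ 0.688 -0.193  0.055] 472
near_cup_mid side 0.46 [243.9 172.3] [ 0.674 -0.293  0.03 ] 168
tamper_mid top 0.68 [156.7 151. ] [0.698 0.223 0.042] 307
tamper_mid side 0.82 [166.9 244.4] [0.691 0.242 0.042] 289
```

View pics/b1.png

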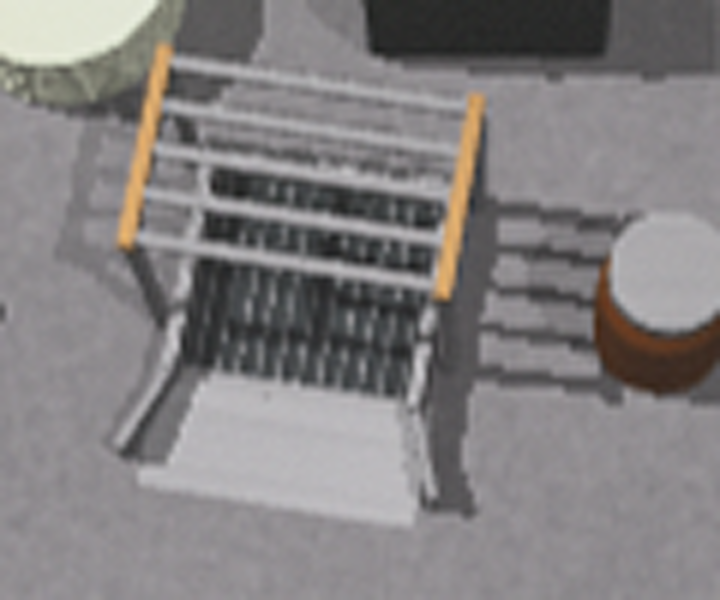

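View pics/b2.png

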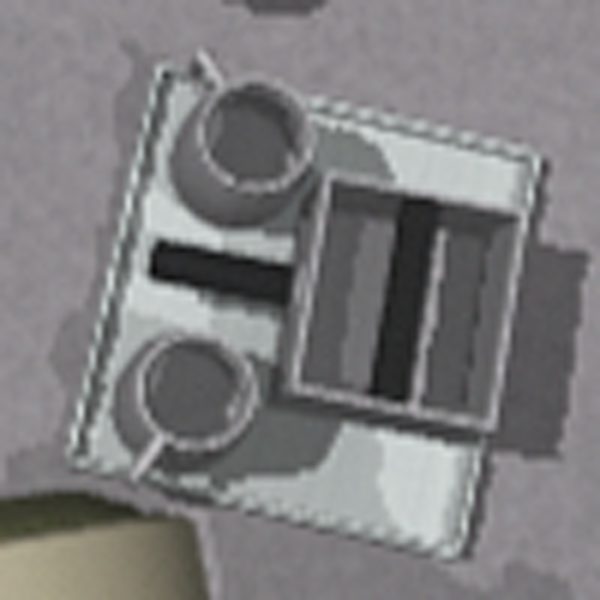

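```bash
cat > fit.py <<'E'
from h import *
from scipy.optimize import least_squares
def fitpose(obs,x0):
    # obs: list of (pic,st,uv,Xlocal(Nx3)); pose x,y,yaw
    def res(v):
        c,s=np.cos(v[2]),np.sin(v[2]);R=np.array([[c,-s,0],[s,c,0],[0,0,1]])
        return np.concatenate([(proj(p,np.array(X)@R.T+[v[0],v[1],0],st)-uv).ravel() for p,st,uv,X in obs])
    r=least_squares(res,x0,loss='soft_l1');return r.x,r.fun
E
python3 - <<'E'
from fit import *
p,q=pickle.load(open("b.pkl","rb"))
U=lambda L,u0,v0:np.array([[u0+(x+.5)/6-.5,v0+(y+.5)/6-.5] for x,y in L])
rim=U([(325,178),(528,212),(490,428),(290,390)],285,175)
print(onz(p,rim,.089))
X=[[-.05,.055,.089],[.05,.055,.089],[.05,-.055,.089],[-.05,-.055,.089]]
v,r=fitpose([(p,None,rim,X)],[.46,-.36,-1.6]);print("tub",v[:2],np.degrees(v[2]),r.round(1))
v2=v
hb=U([(155,260)],285,175);print(onz(p,hb,.059+.011))
foot=U([(138,475),(413,522)],180,100);print("foot",onz(p,foot,0))
# rack corners: orange outer rails x from -35 to ? ; z 0.15
rk=U([(125,245),(442,297),(163,48),(476,98)],180,100);print("rack",onz(p,rk,.15))
crest=U([(195,378),(412,402)],180,100);print(onz(p,crest,.014))
v,r=fitpose([(p,None,foot,[[-.12,.075,0],[-.12,-.075,0]]),(p,None,rk[:2],[[-.035,.0825,.15],[-.035,-.0825,.15]])],[.7,0,-.15]);print("bay",v[:2],np.degrees(v[2]),r.round(1))
jug=U([(255,135),(195,392)],285,175);print("jugs",onz(p,jug,.096))
print("tray",onz(p,U([(160,68),(545,155),(462,560),(75,468)],285,175),.018))
im=q["image"][:,:,::-1]
cv2.imwrite("pics/c1.png",cv2.resize(im[150:240,150:250],None,fx=6,fy=6,interpolation=cv2.INTER_CUBIC))
E
```

```text
[[ 0.52280062 -0.3345024   0.089     ]
 [ 0.50632986 -0.43371424  0.089     ]
 [ 0.40041356 -0.41083816  0.089     ]
 [ 0.41830872 -0.31461928  0.089     ]]
tub [ 0.46212122 -0.37343496] -100.91016296827468 [ 0.1 -0.9 -0.3 -0.1  0.5  0.6 -0.2  0.2]
[[ 0.48446459 -0.25211913  0.07      ]]
foot [[ 0.61924918  0.082354    0.        ]
 [ 0.59439747 -0.06406382  0.        ]]
rack [[ 0.69822207  0.07201295  0.15      ]
 [ 0.67268411 -0.08177565  0.15      ]
 [ 0.79956092  0.05660225  0.15      ]
 [ 0.77419839 -0.09749023  0.15      ]]
[[ 0.66888465  0.05189354  0.014     ]
 [ 0.65628297 -0.06326746  0.014     ]]
bay [ 0.72250676 -0.01133996] -9.87048592914648 [-0.3  0.6  0.2  0.9 -1.3 -1.3  1.7 -0.4]
jugs [[ 0.54283207 -0.29956133  0.096     ]
 [ 0.41639132 -0.26773944  0.096     ]]
tray [[ 0.59355782 -0.26164739  0.018     ]
 [ 0.5482892  -0.46073474  0.018     ]
 [ 0.34032078 -0.40980609  0.018     ]
 [ 0.38545978 -0.21518525  0.018     ]]
```

View pics/c1.png

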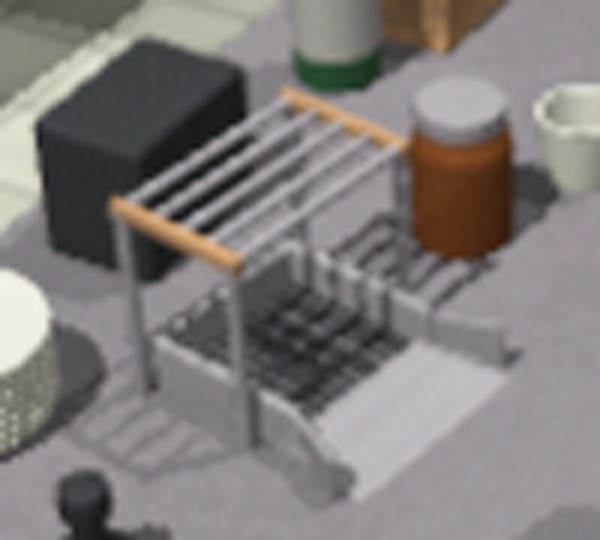

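```bash
cat > mv.py <<'E'
from h import *
from scipy.spatial.transform import Rotation as Ro
def down(th,tilt=0):
    # tool x at world yaw th; tilt: rotate about tool x
    t=np.radians(th);x=np.array([np.cos(t),np.sin(t),0]);y=np.array([0,0,-1.]);z=np.cross(x,y)
    return np.c_[x,y,z]@Ro.from_rotvec([np.radians(tilt),0,0]).as_matrix()
def rows(targets,start=None,jaw=.085):
    """targets: list of (pos,rot,n)"""
    if start is None:
        s=env.observe();P,R=np.array(s['position']),np.array(s['tool_rot'])
    else: P,R=start
    out=[]
    for T in targets:
        p1,R1,n=T[:3];p0,R0=P,R
        rv=Ro.from_matrix(R0.T@R1).as_rotvec()
        for k in range(1,n+1):
            pt=p0+(np.array(p1)-p0)*k/n;Rt=R0@Ro.from_rotvec(rv*k/n).as_matrix()
            d=R.T@(pt-P);a=np.degrees(Ro.from_matrix(R.T@Rt).as_rotvec())
            d=np.round(d,4);a=np.round(a,2)
            out.append([d.tolist(),a.tolist(),jaw])
            P=P+R@d;R=R@Ro.from_rotvec(np.radians(a)).as_matrix()
    for o in out: print(o)
    print("end",P.round(4))
    return P,R
def st():
    s=env.observe();R=np.array(s['tool_rot'])
    print("t%.2f"%s['time_s'],"pos",np.round(s['position'],4),"th %.2f tilt %.2f roll %.2f"%(np.degrees(np.arctan2(R[1,0],R[0,0])),np.degrees(np.arcsin(R[2,2])),np.degrees(np.arcsin(R[2,0]))),"F",np.round(s['ft_force'],1),"M",np.round(s['wrist_torque'],2),"w %.4f"%s['grip_width'],"q",np.round(s['q'],1));return s
E
python3 - <<'E'
from mv import *
st();rows([([.462,-.373,.25],down(-100.9),6)],start=(np.array([.2095,-.5085,.231]),down(-67.6)))
E
```

```text
t1.45 pos [ 0.2095 -0.5085  0.2313] th -67.61 tilt -0.00 roll 0.00 F [0.1 0.1 0.5] M [-0.04 -0.01 -0.02] w 0.0855 q [-79.9  21.8  74.3   0.   83.9 -12.3]
[[-0.0048, -0.0032, 0.0475], [0.0, 5.55, 0.0], 0.085]
[[-0.0095, -0.0031, 0.0468], [0.0, 5.55, 0.0], 0.085]
[[-0.0139, -0.0032, 0.0457], [0.0, 5.55, 0.0], 0.085]
[[-0.0182, -0.0032, 0.0442], [0.0, 5.55, 0.0], 0.085]
[[-0.0225, -0.0031, 0.0421], [0.0, 5.55, 0.0], 0.085]
[[-0.0264, -0.0032, 0.0398], [0.0, 5.55, 0.0], 0.085]
end [ 0.462 -0.373  0.25 ]
```

Emit:
{"fn": "carry_out", "kwargs": {
  "plan": [
    [[-0.005,-0.003,0.0475],[0,5.55,0],0.045],
    [[-0.0095,-0.003,0.047],[0,5.55,0],0.045],
    [[-0.014,-0.003,0.0455],[0,5.55,0],0.045],
    [[-0.018,-0.003,0.044],[0,5.55,0],0.045],
    [[-0.0225,-0.003,0.042],[0,5.55,0],0.045],
    [[-0.0265,-0.003,0.04],[0,5.55,0],0.045],
    [[0,0,0],[0,0,0],0.045],
    [[0,0,0],[0,0,0],0.045]
  ]
}}

```text
time_s: 2.45
position: [0.4615, -0.373, 0.2491]
tool_rot: [[-0.188, -0.001, 0.982], [-0.982, 0.0, -0.188], [-0.0, -1.0, -0.001]]
ft_force: [-0.3, -0.9, -0.5]
grip_width: 0.0452
```

Run:
```python
from mv import *
s=st();p=env.get_image("wrist");pickle.dump((s,p),open("w1.pkl","wb"))
cv2.imwrite("pics/w1.png",cv2.resize(p["image"][:,:,::-1],None,fx=1.5,fy=1.5,interpolation=cv2.INTER_CUBIC))
```

```text
t2.45 pos [ 0.4615 -0.373   0.2491] th -100.86 tilt -0.03 roll -0.00 F [-0.3 -0.9 -0.5] M [ 0.03  0.01 -0.  ] w 0.0452 q [-50.4  25.6  65.1  -0.   89.3  50.5]
```

View pics/w1.png

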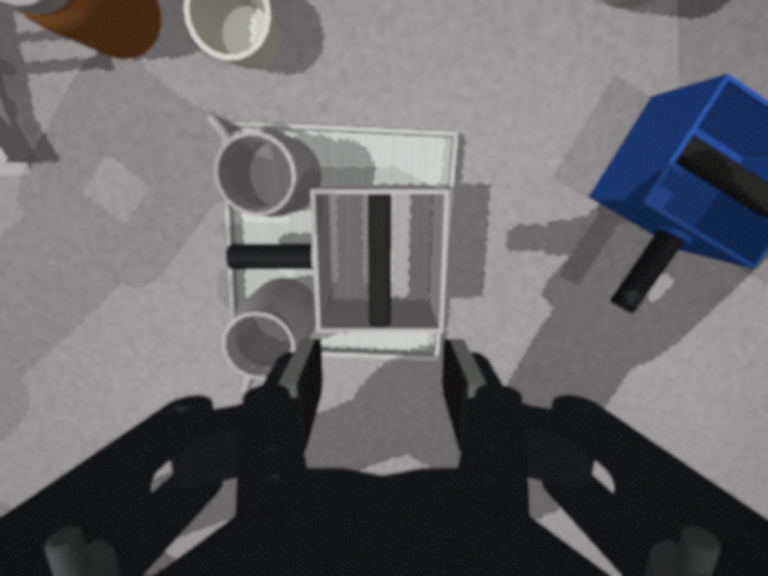

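Run:
```python
from fit import *
s,p=pickle.load(open("w1.pkl","rb"))
im=p["image"][:,:,::-1]
uv=np.array([(311,189),(450,189),(442,331),(317,331)])/1.5-.17
X=[[-.05,.055,.089],[.05,.055,.089],[.05,-.055,.089],[-.05,-.055,.089]]
v,r=fitpose([(p,s,uv,X)],[.46,-.37,-1.75]);print(v[:2],np.degrees(v[2]),r.round(1))
print(onz(p,np.array([(379.5,195),(379.5,325),(230,257),(310,257)])/1.5-.17,.087,s))
# overlay
c,sn=np.cos(v[2]),np.sin(v[2]);R=np.array([[c,-sn,0],[sn,c,0],[0,0,1]])
a=cv2.resize(im,None,fx=3,fy=3,interpolation=cv2.INTER_CUBIC)
B=[[-.009,.052,.087],[.009,.052,.087],[.009,-.052,.087],[-.009,-.052,.087]]
H=[[-.05,.011,.059],[-.125,.011,.059],[-.125,-.011,.059],[-.05,-.011,.059]]
for L in(X,B,H):
    q=proj(p,np.array(L)@R.T+[v[0],v[1],0],s)*3+1
    cv2.polylines(a,[q.astype(int).reshape(-1,1,2)],True,(0,0,255),1)
cv2.imwrite("pics/w1o.png",a[300:900,350:1000])
```

```text
[ 0.46465594 -0.37224598] -101.09521310431322 [ 0.1 -0.4 -0.4  0.   0.6  0.4 -0.2  0.1]
[[ 0.51425057 -0.38141036  0.087     ]
 [ 0.41527098 -0.3622868   0.087     ]
 [ 0.49059702 -0.26094244  0.087     ]
 [ 0.47906218 -0.3208584   0.087     ]]
```

View pics/w1o.png

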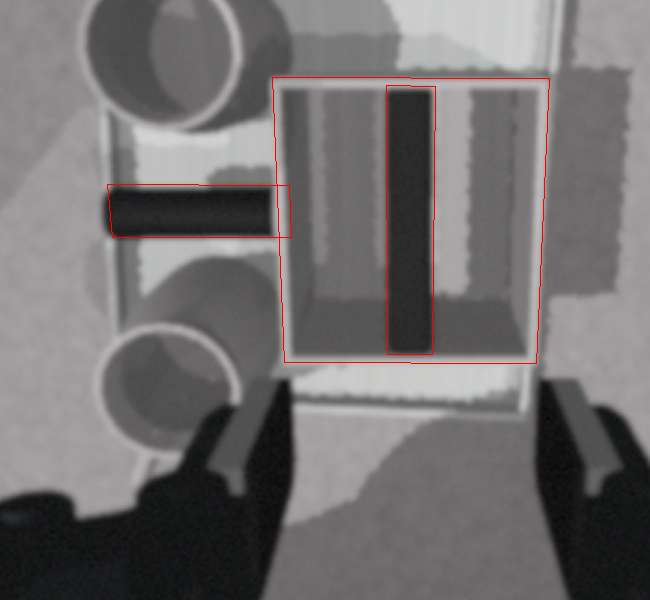

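Emit:
{"fn": "carry_out", "kwargs": {
  "plan": [
    [[-0.001,0.03,0.002],[0,0.2,0],0.036],
    [[-0.0005,0.03,0.001],[0,0,0],0.036],
    [[0,0.03,0],[0,0,0],0.036],
    [[0,0.03,0],[0,0,0],0.036],
    [[0,0.02,0],[0,0,0],0.036],
    [[0,0.02,0],[0,0,0],0.036],
    [[0,0.01,0],[0,0,0],0.036],
    [[0,0,0],[0,0,0],0.036]
  ]
}}

```text
time_s: 3.5
position: [0.4645, -0.3723, 0.0791]
tool_rot: [[-0.193, -0.001, 0.981], [-0.981, 0.001, -0.193], [-0.0, -1.0, -0.001]]
ft_force: [0.5, -0.5, 0.3]
grip_width: 0.036
```

Run:
```python
from mv import *
s=st();p=env.get_image("wrist");pickle.dump((s,p),open("w2.pkl","wb"))
cv2.imwrite("pics/w2.png",p["image"][:,:,::-1])
```

```text
t3.50 pos [ 0.4645 -0.3723  0.0791] th -101.16 tilt -0.04 roll -0.03 F [ 0.5 -0.5  0.3] M [-0.01  0.04  0.03] w 0.0360 q [-50.1  34.5  79.3  -0.   66.2  51.1]
```

View pics/w2.png

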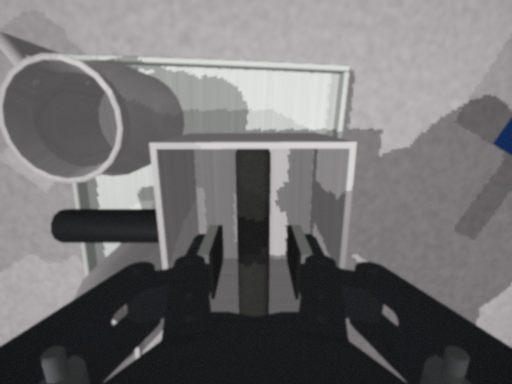

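Emit:
{"fn": "carry_out", "kwargs": {
  "plan": [
    [[0,0.012,0],[0,0,0],0.036],
    [[0,0.01,0],[0,0,0],0.036],
    [[0,0,0],[0,0,0],0.0],
    [[0,0,0],[0,0,0],0.0],
    [[0,0,0],[0,0,0],0.0],
    [[0,0,0],[0,0,0],0.0]
  ],
  "force": 70
}}

```text
time_s: 4.3
position: [0.4649, -0.3718, 0.057]
tool_rot: [[-0.193, -0.001, 0.981], [-0.981, 0.001, -0.193], [-0.0, -1.0, -0.001]]
ft_force: [0.7, 0.8, -8.0]
grip_width: 0.0167
```

Run:
```python
from mv import *
s=st()
```

```text
t4.30 pos [ 0.4649 -0.3718  0.057 ] th -101.11 tilt -0.04 roll -0.03 F [ 0.7  0.8 -8. ] M [-0.04 -0.01 -0.03] w 0.0167 q [-50.   36.1  80.6  -0.   63.4  51.1]
```

Run:
```python
from mv import *
rows([([.4649,-.3718,.205],down(-101.1),6)],start=(np.array([.4649,-.3718,.057]),down(-101.1)))
rows([([.54,.02,.22],down(-9.9),12)],start=(np.array([.4649,-.3718,.205]),down(-101.1)))
```

```text
[[0.0, -0.0247, 0.0], [0.0, 0.0, 0.0], 0.085]
[[0.0, -0.0246, 0.0], [0.0, 0.0, 0.0], 0.085]
[[0.0, -0.0247, 0.0], [0.0, 0.0, 0.0], 0.085]
[[0.0, -0.0247, 0.0], [0.0, 0.0, 0.0], 0.085]
[[0.0, -0.0246, 0.0], [0.0, 0.0, 0.0], 0.085]
[[0.0, -0.0247, 0.0], [0.0, 0.0, 0.0], 0.085]
end [ 0.4649 -0.3718  0.205 ]
[[-0.0332, -0.0013, -0.0001], [0.0, -7.6, 0.0], 0.085]
[[-0.033, -0.0012, 0.0042], [0.0, -7.6, 0.0], 0.085]
[[-0.0321, -0.0013, 0.0086], [0.0, -7.6, 0.0], 0.085]
[[-0.0307, -0.0012, 0.0127], [0.0, -7.6, 0.0], 0.085]
[[-0.0288, -0.0013, 0.0168], [0.0, -7.6, 0.0], 0.085]
[[-0.0263, -0.0012, 0.0203], [0.0, -7.6, 0.0], 0.085]
[[-0.0233, -0.0013, 0.0236], [0.0, -7.6, 0.0], 0.085]
[[-0.0201, -0.0012, 0.0266], [0.0, -7.6, 0.0], 0.085]
[[-0.0163, -0.0013, 0.0289], [0.0, -7.6, 0.0], 0.085]
[[-0.0124, -0.0012, 0.0309], [0.0, -7.6, 0.0], 0.085]
[[-0.0082, -0.0013, 0.0322], [0.0, -7.6, 0.0], 0.085]
[[-0.0038, -0.0012, 0.033], [0.0, -7.6, 0.0], 0.085]
end [0.54 0.02 0.22]
```

Emit:
{"fn": "carry_out", "kwargs": {
  "plan": [
    [[0,-0.008,0],[0,0,0],0],
    [[0,-0.02,0],[0,0,0],0],
    [[0,-0.03,0],[0,0,0],0],
    [[0,-0.03,0],[0,0,0],0],
    [[0,-0.03,0],[0,0,0],0],
    [[0,-0.03,0],[0,0,0],0],
    [[0,0,0],[0,0,0],0]
  ]
}}

```text
time_s: 5.18
position: [0.4656, -0.3725, 0.2078]
tool_rot: [[-0.193, 0.003, 0.981], [-0.981, -0.004, -0.193], [0.003, -1.0, 0.004]]
ft_force: [-0.3, 0.4, -7.9]
grip_width: 0.0168
```

Run:
```python
from mv import *
s=st();p=env.get_image("wrist")
cv2.imwrite("pics/w3.png",p["image"][:,:,::-1])
```

```text
t5.17 pos [ 0.4656 -0.3725  0.2078] th -101.11 tilt 0.24 roll 0.19 F [-0.3  0.4 -7.9] M [-0.08 -0.03  0.03] w 0.0168 q [-50.   27.3  69.2   0.   83.2  51.1]
```

View pics/w3.png

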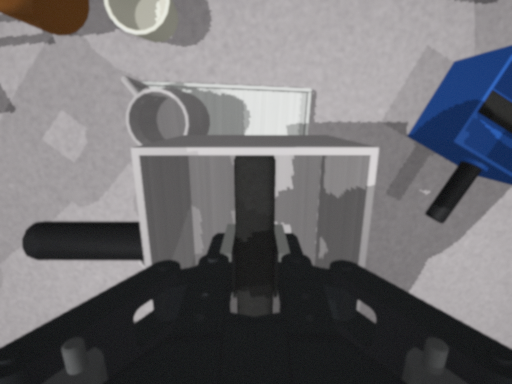

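Emit:
{"fn": "carry_out", "kwargs": {
  "plan": [
    [[-0.033,-0.001,0],[0,-7.6,0],0],
    [[-0.033,-0.001,0.004],[0,-7.6,0],0],
    [[-0.032,-0.001,0.0085],[0,-7.6,0],0],
    [[-0.0305,-0.001,0.0125],[0,-7.6,0],0],
    [[-0.029,-0.001,0.017],[0,-7.6,0],0],
    [[-0.0265,-0.001,0.0205],[0,-7.6,0],0],
    [[-0.0235,-0.001,0.0235],[0,-7.6,0],0],
    [[-0.02,-0.001,0.0265],[0,-7.6,0],0]
  ]
}}

```text
time_s: 6.22
position: [0.5142, -0.1094, 0.2117]
tool_rot: [[0.765, -0.003, 0.644], [-0.644, 0.001, 0.765], [-0.003, -1.0, -0.001]]
ft_force: [0.5, -0.5, -7.2]
grip_width: 0.0171
```

Emit:
{"fn": "carry_out", "kwargs": {
  "plan": [
    [[-0.0165,-0.001,0.029],[0,-7.6,0],0],
    [[-0.0125,-0.001,0.031],[0,-7.6,0],0],
    [[-0.008,-0.001,0.032],[0,-7.6,0],0],
    [[-0.004,-0.001,0.033],[0,-7.6,0],0],
    [[0,0,0],[0,0,0],0],
    [[0,0,0],[0,0,0],0]
  ]
}}

```text
time_s: 6.98
position: [0.5391, 0.0197, 0.2162]
tool_rot: [[0.985, -0.002, 0.173], [-0.173, 0.0, 0.985], [-0.002, -1.0, -0.0]]
ft_force: [0.5, -0.6, -7.2]
grip_width: 0.0168
```

Run:
```python
from mv import *
s=st();p=env.get_image("wrist")
cv2.imwrite("pics/w4.png",cv2.resize(p["image"][:,:,::-1],None,fx=1.5,fy=1.5,interpolation=cv2.INTER_CUBIC))
pickle.dump((s,p),open("w4.pkl","wb"))
```

```text
t6.97 pos [0.5391 0.0197 0.2162] th -9.96 tilt -0.02 roll -0.13 F [ 0.5 -0.6 -7.2] M [-0.02 -0.02  0.07] w 0.0168 q [-10.5  21.5  77.5  -0.   81.2  -0.5]
```

View pics/w4.png

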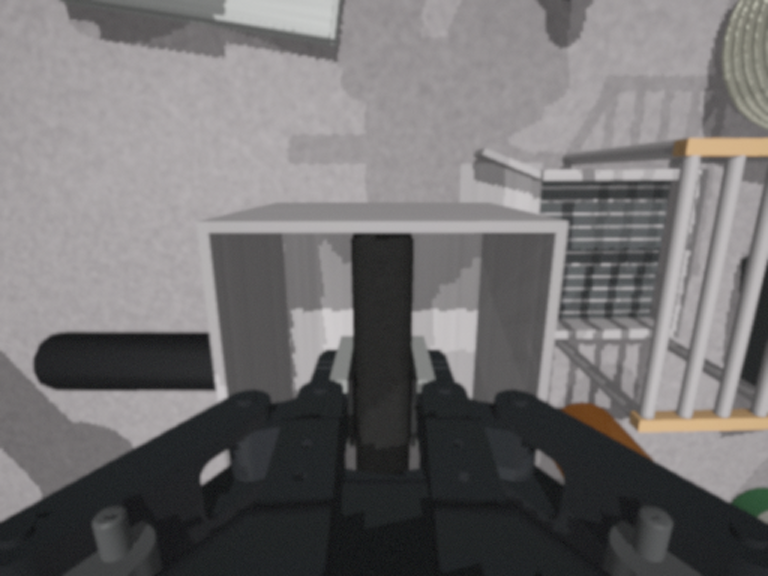

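Run:
```python
from mv import *
s,p=pickle.load(open("w4.pkl","rb"))
im=p["image"][:,:,::-1]
cv2.imwrite("pics/w4z.png",cv2.resize(im[80:300,300:512],None,fx=3.7,fy=2.7,interpolation=cv2.INTER_CUBIC)) if 0 else cv2.imwrite("pics/w4z.png",cv2.resize(im[90:240,310:500],None,fx=4,fy=4,interpolation=cv2.INTER_CUBIC))
```

```text
(no output)
```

View pics/w4z.png

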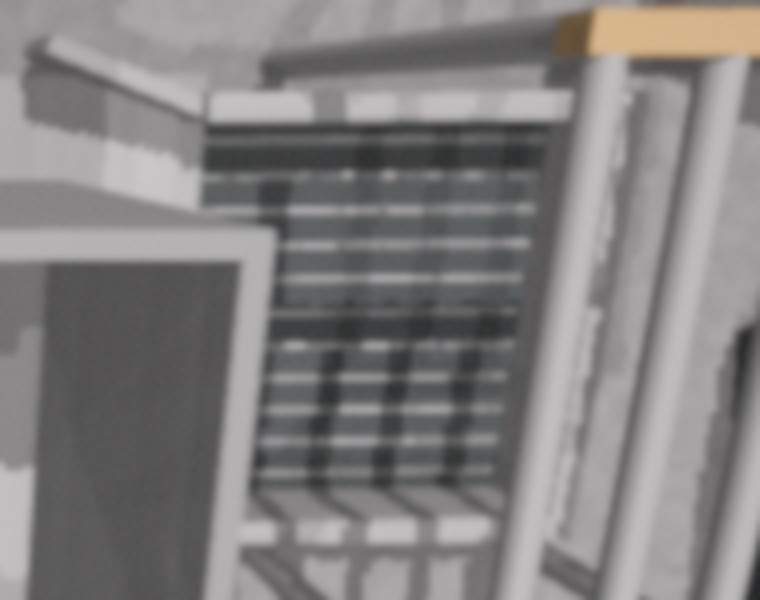

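Run:
```python
from mv import *
s,p=pickle.load(open("w4.pkl","rb"))
U=lambda L:np.array([[310+(x+.5)/4-.5,90+(y+.5)/4-.5] for x,y in L])
L=onz(p,U([(210,121),(570,123)]),.038,s);Rr=onz(p,U([(245,519),(495,517)]),.038,s)
print(L,Rr)
for a in(L,Rr):print(np.degrees(np.arctan2(*(a[1]-a[0])[1::-1])))
print("start cheek",onz(p,U([(210,107)]),.038,s))
yaw=-9.9
for yaw in(-9.5,-9.9,-10.3):
    t=np.radians(yaw);ex=np.array([np.cos(t),np.sin(t)]);ey=np.array([-ex[1],ex[0]])
    print(yaw,"L",L[:,:2]@ey,"R",Rr[:,:2]@ey,"bayy",np.array([-.0113])*ey[1]+.7225*ey[0],"x cheek",onz(p,U([(210,107)]),.038,s)[0,:2]@ex+.064,"rack",onz(p,U([(595,8),(588,55)]),.15,s)[:,:2]@ex+.035,onz(p,U([(595,8),(588,55)]),.15,s)[:,:2]@ey, "bayx",.7225*ex[0]-.0113*ex[1])
```

```text
[[0.67067603 0.06232239 0.038     ]
 [0.77381408 0.0443715  0.038     ]] [[ 0.67299897 -0.0612494   0.038     ]
 [ 0.75175817 -0.07448699  0.038     ]]
-9.873268898437798
-9.540911803576323
start cheek [[0.67096387 0.06620121 0.038     ]]
-9.5 L [0.17216115 0.17147914] R [0.05066746 0.05061044] bayy [0.10810187] x cheek 0.7148356529765858 rack [0.71289644 0.71305065] [0.19316061 0.1849148 ] bayx 0.7144563850568754
-9.9 L [0.1767031  0.17675194] R [0.05537075 0.05587127] bayy [0.11308704] x cheek 0.7135908514371136 rack [0.71153141 0.71174319] [0.19788848 0.18964394] bayx 0.7136842869799814
-10.3 L [0.18123643 0.18201613] R [0.06007134 0.06112939] bayy [0.1180667] x cheek 0.7123143897559787 rack [0.71013341 0.71040275] [0.2026067  0.19436384] bayx 0.7128774049377986
```

Emit:
{"fn": "carry_out", "kwargs": {
  "plan": [
    [[0.0005,0.03,0.002],[0,-0.2,0],0],
    [[0,0.04,0.002],[0,0,0],0],
    [[0,0.04,0],[0,0,0],0],
    [[0,0.025,0],[0,0,0],0],
    [[0,0.012,0],[0,0,0],0],
    [[0,0.007,0],[0,0,0],0],
    [[0,0.004,0],[0,0,0],0],
    [[0,0.0,0],[0,0,0],0]
  ]
}}

```text
time_s: 8.02
position: [0.541, 0.0237, 0.0597]
tool_rot: [[0.986, 0.001, 0.169], [-0.169, -0.0, 0.986], [0.001, -1.0, -0.0]]
ft_force: [-0.2, 0.4, -7.5]
grip_width: 0.017
```

Run:
```python
from mv import *
s=st()
```

```text
t8.03 pos [0.541  0.0237 0.0597] th -9.71 tilt -0.00 roll 0.04 F [-0.2  0.4 -7.5] M [-0.01 -0.08  0.01] w 0.0170 q [-10.   31.7  89.6  -0.   58.7  -0.3]
```

Emit:
{"fn": "carry_out", "kwargs": {
  "plan": [
    [[0,0.003,0],[0,0,0],0],
    [[0,0.002,0],[0,0,0],0],
    [[0,0.001,0],[0,0,0],0],
    [[0,0,0],[0,0,0],0]
  ]
}}

```text
time_s: 8.52
position: [0.5408, 0.0238, 0.0533]
tool_rot: [[0.986, -0.0, 0.169], [-0.169, -0.0, 0.986], [-0.0, -1.0, -0.0]]
ft_force: [0.2, -0.9, -7.5]
grip_width: 0.0167
```

Emit:
{"fn": "carry_out", "kwargs": {
  "plan": [
    [[0,0.001,0],[0,0,0],0],
    [[0,0,0],[0,0,0],0]
  ]
}}

```text
time_s: 8.78
position: [0.541, 0.0238, 0.0526]
tool_rot: [[0.986, 0.001, 0.169], [-0.169, 0.0, 0.986], [0.001, -1.0, 0.0]]
ft_force: [0.3, 1.6, -4.3]
grip_width: 0.017
```

Contact starts; one more small step, then release.

Emit:
{"fn": "carry_out", "kwargs": {
  "plan": [
    [[0,0.001,0],[0,0,0],0],
    [[0,0,0],[0,0,0],0],
    [[0,0,0],[0,0,0],0.036],
    [[0,0,0],[0,0,0],0.036],
    [[0,0,0],[0,0,0],0.036]
  ]
}}

```text
time_s: 9.4
position: [0.541, 0.0237, 0.0514]
tool_rot: [[0.986, 0.0, 0.169], [-0.169, -0.0, 0.986], [0.0, -1.0, -0.0]]
ft_force: [-0.2, 0.8, 0.2]
grip_width: 0.036
```

Run:
```python
from mv import *
s=st()
t=np.radians(-9.8);ex=np.array([np.cos(t),np.sin(t),0])
b=np.array([.7227,-.0081,0])
# up, then behind for a look : handle point at bay x -185-98=-283
h=b-.283*ex+[0,0,.055];print("handle",h)
print("up");P,R=rows([([.541,.0238,.20],down(-9.7),5)],start=(np.array([.541,.0238,.0515]),down(-9.7)))
# look pose: th=-99.8, tilt T
for T in(35,-35):
    print(T,down(-99.8,T).round(2).tolist())
```

```text
t9.40 pos [0.541  0.0237 0.0514] th -9.71 tilt -0.00 roll 0.02 F [-0.2  0.8  0.2] M [ 0.06 -0.07 -0.02] w 0.0360 q [-10.   32.4  90.   -0.   57.6  -0.3]
handle [0.44382956 0.04006929 0.055     ]
up
[[0.0, -0.0297, 0.0], [0.0, 0.0, 0.0], 0.085]
[[0.0, -0.0297, 0.0], [0.0, 0.0, 0.0], 0.085]
[[0.0, -0.0297, 0.0], [0.0, 0.0, 0.0], 0.085]
[[0.0, -0.0297, 0.0], [0.0, 0.0, 0.0], 0.085]
[[0.0, -0.0297, 0.0], [0.0, 0.0, 0.0], 0.085]
end [0.541  0.0238 0.2   ]
35 [[-0.17, 0.57, 0.81], [-0.99, -0.1, -0.14], [0.0, -0.82, 0.57]]
-35 [[-0.17, -0.57, 0.81], [-0.99, 0.1, -0.14], [0.0, -0.82, -0.57]]
```

Run:
```python
from mv import *
t=np.radians(-9.8);ex=np.array([np.cos(t),np.sin(t),0])
h=np.array([.4438,.0401,.055]);R=down(-99.8,25)
L=h-(.15-.019)*R[:,1];print(L)
rows([(L,R,11)],start=(np.array([.541,.0238,.20]),down(-9.7)))
```

```text
[0.38924487 0.04952331 0.17372632]
[[-0.014, 0.0024, -0.0], [1.78, 8.05, -1.78], 0.085]
[[-0.0139, 0.0019, -0.0021], [1.78, 8.05, -1.79], 0.085]
[[-0.0135, 0.0014, -0.004], [1.78, 8.05, -1.78], 0.085]
[[-0.0129, 0.0008, -0.0059], [1.79, 8.05, -1.79], 0.085]
[[-0.0119, 0.0003, -0.0077], [1.78, 8.04, -1.78], 0.085]
[[-0.0108, -0.0004, -0.0093], [1.78, 8.05, -1.79], 0.085]
[[-0.0093, -0.001, -0.0107], [1.78, 8.05, -1.78], 0.085]
[[-0.0077, -0.0017, -0.0118], [1.78, 8.05, -1.79], 0.085]
[[-0.0059, -0.0022, -0.0127], [1.78, 8.05, -1.78], 0.085]
[[-0.0039, -0.0027, -0.0133], [1.78, 8.05, -1.78], 0.085]
[[-0.002, -0.0033, -0.0137], [1.78, 8.05, -1.79], 0.085]
end [0.3893 0.0495 0.1737]
```

Emit:
{"fn": "carry_out", "kwargs": {
  "plan": [
    [[0,-0.02,0],[0,0,0],0.036],
    [[0,-0.035,0],[0,0,0],0.036],
    [[0,-0.035,0],[0,0,0],0.036],
    [[0,-0.035,0],[0,0,0],0.06],
    [[0,-0.024,0],[0,0,0],0.06],
    [[0,0,0],[0,0,0],0.06]
  ]
}}

```text
time_s: 10.15
position: [0.5414, 0.0237, 0.2017]
tool_rot: [[0.986, 0.004, 0.169], [-0.169, -0.001, 0.986], [0.004, -1.0, -0.0]]
ft_force: [0.2, 1.6, -0.1]
grip_width: 0.0602
```

Emit:
{"fn": "carry_out", "kwargs": {
  "plan": [
    [[-0.014,0.0024,0],[1.78,8.05,-1.78],0.06],
    [[-0.0139,0.0019,-0.0021],[1.78,8.05,-1.78],0.06],
    [[-0.0135,0.0014,-0.004],[1.78,8.05,-1.78],0.06],
    [[-0.0129,0.0008,-0.0059],[1.78,8.05,-1.78],0.06],
    [[-0.0119,0.0003,-0.0077],[1.78,8.05,-1.78],0.06],
    [[-0.0108,-0.0004,-0.0093],[1.78,8.05,-1.78],0.06],
    [[-0.0093,-0.001,-0.0107],[1.78,8.05,-1.78],0.06],
    [[-0.0077,-0.0017,-0.0118],[1.78,8.05,-1.78],0.06]
  ]
}}

```text
time_s: 11.15
position: [0.4293, 0.0426, 0.18]
tool_rot: [[0.247, 0.326, 0.913], [-0.967, 0.015, 0.256], [0.069, -0.945, 0.319]]
ft_force: [0.2, 0.4, -0.0]
grip_width: 0.0597
```

Emit:
{"fn": "carry_out", "kwargs": {
  "plan": [
    [[-0.0059,-0.0022,-0.0127],[1.78,8.05,-1.78],0.06],
    [[-0.0039,-0.0027,-0.0133],[1.78,8.05,-1.78],0.06],
    [[-0.002,-0.0033,-0.0137],[1.78,8.05,-1.78],0.06],
    [[0,0,0],[0,0,0],0.06],
    [[0,0,0],[0,0,0],0.06]
  ]
}}

```text
time_s: 11.78
position: [0.3897, 0.0494, 0.174]
tool_rot: [[-0.168, 0.416, 0.894], [-0.986, -0.071, -0.152], [0.0, -0.907, 0.422]]
ft_force: [-0.1, -0.6, 0.0]
grip_width: 0.0597
```

Run:
```python
from mv import *
s=st();p=env.get_image("wrist");q=env.get_image("top")
cv2.imwrite("pics/w5.png",cv2.resize(p["image"][:,:,::-1],None,fx=1.5,fy=1.5,interpolation=cv2.INTER_CUBIC))
cv2.imwrite("pics/t5.png",q["image"][:,:,::-1])
pickle.dump((s,p,q),open("w5.pkl","wb"))
```

```text
t11.78 pos [0.3897 0.0494 0.174 ] th -99.65 tilt 24.94 roll 0.02 F [-0.1 -0.6  0. ] M [-0.04  0.23  0.  ] w 0.0597 q [-10.4   0.9 118.    0.5  36.2  88.9]
```

View pics/w5.png

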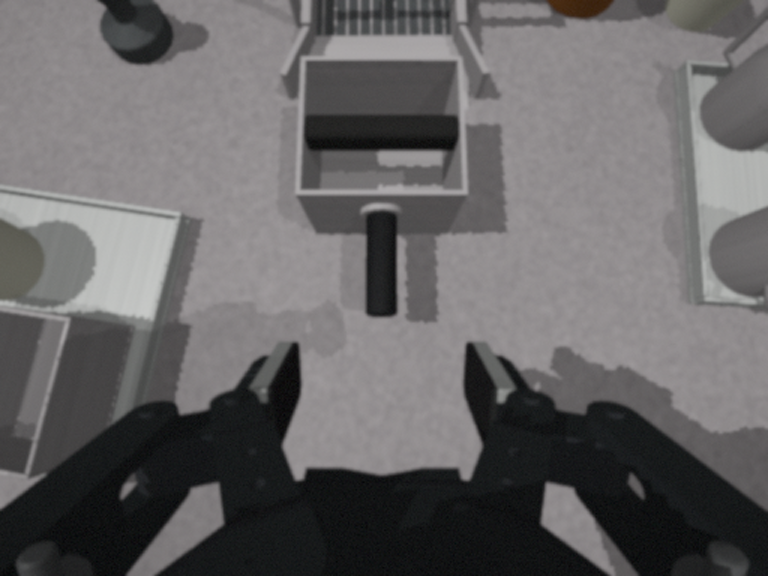

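View pics/t5.png

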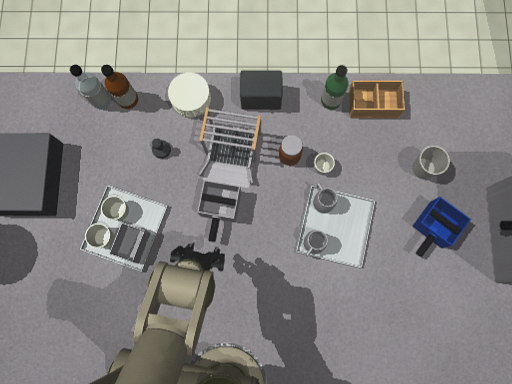

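Run:
```python
from fit import *
s,p,q=pickle.load(open("w5.pkl","rb"))
im=p["image"][:,:,::-1]
b=[.7227,-.0081,np.radians(-9.8)]
def tr(v,L):
    c,sn=np.cos(v[2]),np.sin(v[2]);R=np.array([[c,-sn,0],[sn,c,0],[0,0,1]]);return np.array(L)@R.T+[v[0],v[1],0]
uv=np.array([(301,57),(463,57),(468,195.5),(296,195.5)])/1.5-.17
X=[[.05,.055,.085],[.05,-.055,.085],[-.05,-.055,.085],[-.05,.055,.085]]
v,r=fitpose([(p,s,uv,X)],[.54,.02,-.17]);print(v[:2],np.degrees(v[2]),r.round(1))
c,sn=np.cos(b[2]),np.sin(b[2]);d=v[:2]-b[:2];print("in bay",c*d[0]+sn*d[1],-sn*d[0]+c*d[1])
a=cv2.resize(im,None,fx=3,fy=3,interpolation=cv2.INTER_CUBIC)
for L,vv in((X,v),([[-.05,.011,.055],[-.125,.011,.055],[-.125,-.011,.055],[-.05,-.011,.055]],v),([[-.0,.061,.038],[-.064,.061,.038],[-.064,-.061,.038],[-.0,-.061,.038]],b),([[-.12,.075,0],[-.12,-.075,0],[-.064,-.061,.014],[-.064,.061,.014]],b)):
    cv2.polylines(a,[(proj(p,tr(vv,L),s)*3+1).astype(int).reshape(-1,1,2)],True,(0,0,255),1)
cv2.imwrite("pics/w5o.png",a[0:600,450:1100])
```

```text
[0.53993665 0.02370711] -9.621174002919307 [ 0.4  0.2 -0.4  0.2  0.  -0.2  0.  -0.2]
in bay -0.1855103193631539 0.00023491665564529668
```

View pics/w5o.png

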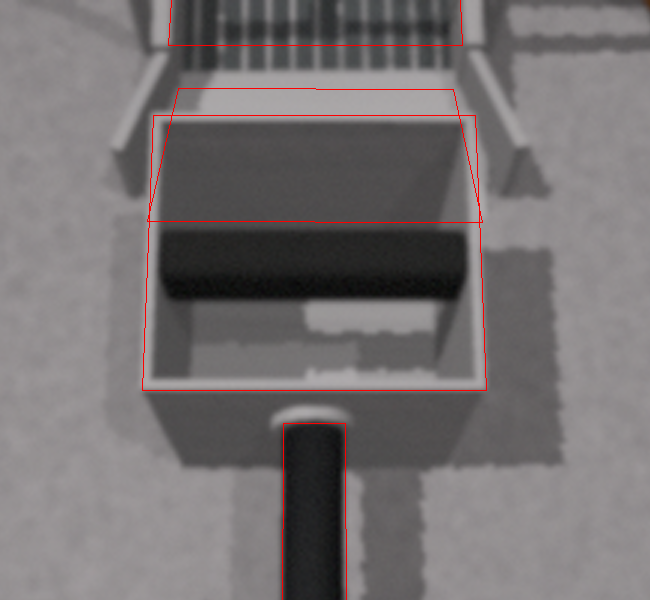

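Run:
```python
from h import *
a=cv2.imread("pics/w5o.png")
cv2.imwrite("pics/w5p.png",np.vstack([cv2.resize(a[0:110,100:260],None,fx=4,fy=2.6,interpolation=cv2.INTER_CUBIC),cv2.resize(a[0:110,400:560],None,fx=4,fy=2.6,interpolation=cv2.INTER_CUBIC)]))
```

```text
(no output)
```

View pics/w5p.png

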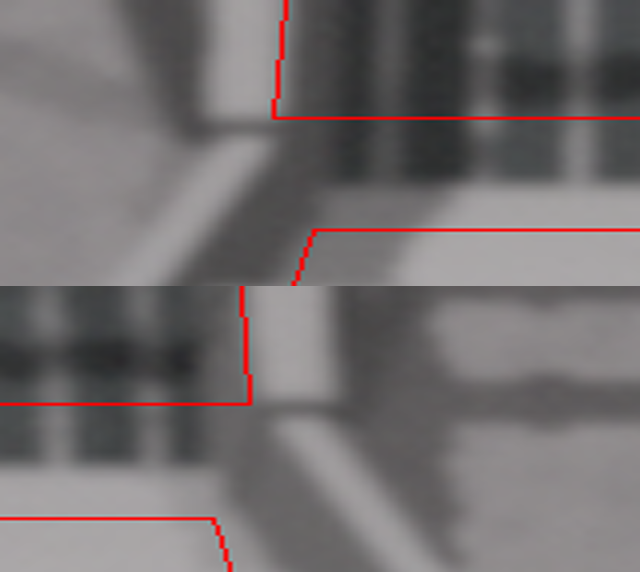

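```bash
cat > path.py <<'E'
from mv import *
from scipy.optimize import linprog
B=np.array([.722,-.0083,0]);YB=np.radians(-9.8)
EX=np.array([np.cos(YB),np.sin(YB),0]);EZ=np.array([0,0,1.])
def prof(x):
    return np.interp(x,[-1,-.12,-.064,-.056,-.0559,.057],[0,0,.014,.014,.008,.008])
def tub(xc):
    xr,xf=xc-.05,xc+.05
    xs=np.unique(np.r_[xr,xf,[k for k in(-.12,-.064,-.056,-.0559) if xr<k<xf]])
    r=linprog([1,-.004],A_ub=np.c_[-np.ones(len(xs)),-(xs-xc)],b_ub=-prof(xs),bounds=[(None,None)]*2)
    return r.x # height of underside mid, slope
def grip(xc,tilt=25,lg=.100,dz=0,dp=0):
    a,b=tub(xc);al=np.arctan(b)+np.radians(dp) # nose-up positive
    ux=np.array([np.cos(al),np.sin(al)]);uz=np.array([-np.sin(al),np.cos(al)])
    g=np.array([xc,a])-lg*ux+.055*uz
    R=down(np.degrees(YB)-90+0,tilt+np.degrees(al)) # tilt+: fingers point fwd; nose-up adds
    P=B+g[0]*EX+(g[1]+dz)*EZ+.019*R[:,1]
    P[2]+=0;return P,R,a,np.degrees(al),g
E
python3 - <<'E'
from path import *
for x in np.arange(-.185,.004,.01):
    P,R,a,al,g=grip(x);print(round(x,3),(a*1e3).round(1),al.round(2),g.round(4))
R=down(-99.7,25);g=np.array([.4413,.0404,.055])
s=st()
rows([(g+.019*R[:,1],R,6)],start=(np.array(s['position']),np.array(s['tool_rot'])))
E
```

```text
-0.185 -0.0 0.0 [-0.285  0.055]
-0.175 -0.0 0.0 [-0.275  0.055]
-0.165 0.6 0.72 [-0.2657  0.0544]
-0.155 1.9 2.15 [-0.257   0.0531]
-0.145 3.1 3.58 [-0.2482  0.0518]
-0.135 4.4 5.0 [-0.2394  0.0504]
-0.125 5.6 6.42 [-0.2305  0.0491]
-0.115 6.9 7.83 [-0.2216  0.0477]
-0.105 7.7 8.75 [-0.2122  0.0468]
-0.095 8.6 9.81 [-0.2029  0.0458]
-0.085 9.9 11.15 [-0.1938  0.0445]
-0.075 11.5 12.93 [-0.1848  0.0427]
-0.065 13.8 14.04 [-0.1754  0.0429]
-0.055 14.0 0.0 [-0.155  0.069]
-0.045 12.9 -5.62 [-0.1391  0.0774]
-0.035 12.2 -4.83 [-0.13    0.0755]
-0.025 11.7 -4.24 [-0.1207  0.0739]
-0.015 11.3 -3.77 [-0.1112  0.0728]
-0.005 8.0 0.0 [-0.105  0.063]
t11.88 pos [0.3898 0.0492 0.1741] th -99.73 tilt 24.95 roll 0.01 F [-0.3  0.  -0.4] M [0.06 0.15 0.05] w 0.0600 q [-10.4   0.9 118.    0.5  36.2  89. ]
[[-0.0, 0.0248, -0.0005], [0.01, -0.0, 0.0], 0.085]
[[-0.0, 0.0249, -0.0004], [0.01, -0.01, 0.01], 0.085]
[[-0.0, 0.0248, -0.0005], [0.0, -0.0, -0.0], 0.085]
[[-0.0, 0.0248, -0.0005], [0.01, -0.01, 0.0], 0.085]
[[-0.0, 0.0249, -0.0005], [0.01, -0.0, 0.01], 0.085]
[[-0.0, 0.0248, -0.0005], [0.01, -0.01, -0.0], 0.085]
end [0.4492 0.039  0.0378]
```

Emit:
{"fn": "carry_out", "kwargs": {
  "plan": [
    [[0,0.025,-0.0005],[0,0,0],0.055],
    [[0,0.025,-0.0005],[0,0,0],0.055],
    [[0,0.025,-0.0005],[0,0,0],0.055],
    [[0,0.025,-0.0005],[0,0,0],0.055],
    [[0,0.025,-0.0005],[0,0,0],0.055],
    [[0,0.024,-0.0005],[0,0,0],0.055],
    [[0,0,0],[0,0,0],0.055]
  ]
}}

```text
time_s: 12.75
position: [0.4507, 0.0392, 0.0407]
tool_rot: [[-0.17, 0.409, 0.896], [-0.985, -0.071, -0.155], [0.0, -0.91, 0.415]]
ft_force: [-0.2, -1.3, -0.0]
grip_width: 0.055
```

Run:
```python
from mv import *
s=st();p=env.get_image("wrist")
cv2.imwrite("pics/w6.png",p["image"][:,:,::-1])
```

```text
t12.75 pos [0.4507 0.0392 0.0407] th -99.80 tilt 24.55 roll 0.02 F [-0.2 -1.3 -0. ] M [ 0.03  0.18 -0.07] w 0.0550 q [-10.2  23.6 121.8   0.8  10.1  88.9]
```

View pics/w6.png

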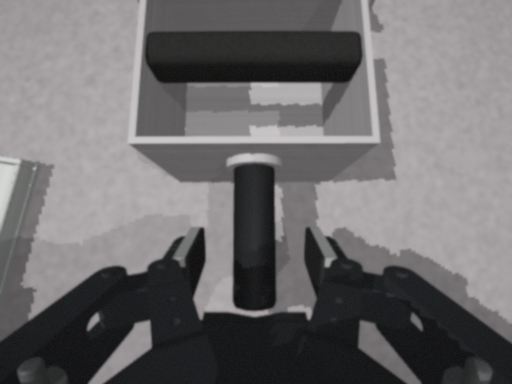

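Run:
```python
from path import *
s=st()
R=down(-99.7,15);g=np.array([.4413,.0404,.055])
rows([(g+.019*R[:,1],R,3)],start=(np.array(s['position']),np.array(s['tool_rot'])))
```

```text
t12.80 pos [0.4505 0.0393 0.0415] th -99.80 tilt 24.64 roll 0.01 F [-0.1  0.   1.2] M [ 0.03  0.17 -0.03] w 0.0554 q [-10.2  23.5 121.8   0.8  10.1  88.9]
[[0.0002, 0.0009, -0.002], [-3.21, -0.03, 0.02], 0.085]
[[0.0001, 0.001, -0.0019], [-3.22, -0.03, 0.01], 0.085]
[[0.0002, 0.0011, -0.0019], [-3.21, -0.03, 0.02], 0.085]
end [0.4461 0.0396 0.0366]
```

Emit:
{"fn": "carry_out", "kwargs": {
  "plan": [
    [[0,0.001,-0.002],[-3.2,0,0],0.055],
    [[0,0.001,-0.002],[-3.2,0,0],0.055],
    [[0,0.001,-0.002],[-3.2,0,0],0.055],
    [[0,0,0],[0,0,0],0.055]
  ]
}}

```text
time_s: 13.3
position: [0.4465, 0.0401, 0.0378]
tool_rot: [[-0.17, 0.259, 0.951], [-0.985, -0.045, -0.164], [-0.0, -0.965, 0.263]]
ft_force: [-0.2, 0.9, 0.5]
grip_width: 0.0549
```

Run:
```python
from path import *
s=st()
R=down(-99.7,15);g=np.array([.4413,.0404,.055])
rows([(g+.019*R[:,1],R,1)],start=(np.array(s['position']),np.array(s['tool_rot'])))
```

```text
t13.30 pos [0.4465 0.0401 0.0378] th -99.80 tilt 15.24 roll -0.00 F [-0.2  0.9  0.5] M [0.02 0.13 0.  ] w 0.0549 q [-10.1  23.9 116.    0.2  24.8  89.5]
[[0.0006, 0.001, -0.0005], [-0.24, -0.1, 0.03], 0.085]
end [0.4462 0.0396 0.0367]
```

Good; close on the handle with light grip.

Emit:
{"fn": "carry_out", "kwargs": {
  "plan": [
    [[0.0006,0.001,-0.0005],[-0.24,0,0],0.055],
    [[0,0,0],[0,0,0],0.0],
    [[0,0,0],[0,0,0],0.0],
    [[0,0,0],[0,0,0],0.0],
    [[0,0,0],[0,0,0],0.0],
    [[0,0,0],[0,0,0],0.0]
  ],
  "force": 35
}}

```text
time_s: 14.05
position: [0.4452, 0.0398, 0.0358]
tool_rot: [[-0.17, 0.252, 0.953], [-0.985, -0.044, -0.165], [0.0, -0.967, 0.256]]
ft_force: [-3.2, -0.8, 5.5]
grip_width: 0.0208
```

Run:
```python
from path import *
s=st()
# grasp point of tool vs. tub
R=np.array(s['tool_rot']);g=np.array(s['position'])-.019*R[:,1];d=g-B
print("grasp pt bay",d@EX,d@np.array([-EX[1],EX[0],0]),d[2])
```

```text
t14.05 pos [0.4452 0.0398 0.0358] th -99.80 tilt 14.81 roll 0.00 F [-3.2 -0.8  5.5] M [-0.07  0.34  0.08] w 0.0208 q [-10.2  24.2 116.    0.2  25.   89.4]
grasp pt bay -0.285855556103657 0.00031587999421227623 0.054170142966362626
```

```bash
cat > path2.py <<'E'
from path import *
def tub2(xc):
    if -.068<xc<-.044:
        s0=tub(-.068)[1];s1=tub(-.044)[1]
        b=s0+(s1-s0)*(xc+.068)/.024
        piv=-.064 if b>0 else -.056
        return np.array([.014+b*(xc-piv),b])
    if xc>-.0062:
        b1=tub(-.0065)[1]; k=min(1,(xc+.0062)/.005); b=b1*(1-k)
        return np.array([.008+(-b)*.05,b])
    return tub(xc)
import path
path.tub=tub2
if not hasattr(path,'_o'): pass
E
sed -i 's/^from path import \*/import path\nfrom path import *\n_orig=path.tub/; s/tub(-/_orig(-/g; s/return tub(xc)/return _orig(xc)/; s/^import path$/import path/' path2.py
cat > gen.py <<'E'
import sys
from path2 import *
def gen(x0,x1,n,tilt=15,lg=.101,dz=0):
    xs=np.linspace(x0,x1,n+1);P,R,*_=grip(x0,tilt,lg);T=[]
    for x in xs[1:]:
        p,r,a,al,g=grip(x,tilt,lg);T.append((p,r,1));
    rows(T,start=(P,R),jaw=0)
    for x in xs[1:]:print(round(x,4),"pitch %.2f a %.1f"%(grip(x,tilt,lg)[3],grip(x,tilt,lg)[2]*1e3),end=' ; ')
    P=grip(x1,tilt,lg)[0];print("\nnominal end",P.round(4))
gen(float(sys.argv[1]),float(sys.argv[2]),int(sys.argv[3]))
E
python3 gen.py -.185 -.149 7; python3 gen.py -.149 -.109 8
```

```text
[[0.0, 0.0013, 0.005], [0.0, 0.0, 0.0], 0]
[[0.0, 0.0014, 0.0049], [0.0, 0.0, 0.0], 0]
[[0.0, 0.0013, 0.005], [0.06, -0.0, -0.0], 0]
[[0.0, 0.0018, 0.0043], [0.74, -0.0, 0.0], 0]
[[0.0, 0.0019, 0.0044], [0.73, -0.0, 0.0], 0]
[[0.0, 0.0019, 0.0043], [0.74, -0.0, 0.0], 0]
[[0.0, 0.002, 0.0044], [0.74, 0.0, 0.0], 0]
end [0.4788 0.0337 0.0342]
-0.1799 pitch 0.00 a -0.0 ; -0.1747 pitch 0.00 a -0.0 ; -0.1696 pitch 0.06 a 0.1 ; -0.1644 pitch 0.80 a 0.7 ; -0.1593 pitch 1.53 a 1.3 ; -0.1541 pitch 2.27 a 2.0 ; -0.149 pitch 3.01 a 2.6 ; 
nominal end [0.4787 0.0337 0.0342]
[[-0.0, 0.002, 0.0042], [0.71, 0.0, 0.0], 0]
[[0.0, 0.002, 0.0042], [0.72, 0.0, -0.0], 0]
[[-0.0, 0.0022, 0.0042], [0.71, 0.0, -0.0], 0]
[[-0.0, 0.0021, 0.0041], [0.71, 0.0, -0.0], 0]
[[0.0, 0.0023, 0.0042], [0.7, -0.0, -0.0], 0]
[[-0.0, 0.0022, 0.0041], [0.71, 0.0, -0.0], 0]
[[0.0, 0.0024, 0.0042], [0.7, 0.0, -0.0], 0]
[[-0.0, 0.0022, 0.0043], [0.42, 0.0, -0.0], 0]
end [0.5157 0.0273 0.0296]
-0.144 pitch 3.72 a 3.3 ; -0.139 pitch 4.43 a 3.9 ; -0.134 pitch 5.14 a 4.5 ; -0.129 pitch 5.85 a 5.1 ; -0.124 pitch 6.56 a 5.8 ; -0.119 pitch 7.27 a 6.4 ; -0.114 pitch 7.97 a 7.0 ; -0.109 pitch 8.38 a 7.4 ; 
nominal end [0.5157 0.0273 0.0296]
```

Emit:
{"fn": "carry_out", "kwargs": {
  "plan": [
    [[0,0.0009,0.005],[0,0,0],0],
    [[0,0.0013,0.005],[0,0,0],0],
    [[0,0.0013,0.005],[0.1,0,0],0],
    [[0,0.0018,0.0043],[0.74,0,0],0],
    [[0,0.0019,0.0044],[0.74,0,0],0],
    [[0,0.0019,0.0044],[0.74,0,0],0],
    [[0,0.002,0.0044],[0.74,0,0],0]
  ]
}}

```text
time_s: 14.92
position: [0.4742, 0.0353, 0.0334]
tool_rot: [[-0.17, 0.294, 0.941], [-0.986, -0.05, -0.162], [-0.0, -0.954, 0.298]]
ft_force: [-26.7, 4.7, 30.4]
grip_width: 0.0214
```

Run:
```python
from path import *
s=st();p=env.get_image("wrist");q=env.get_image("side")
R=np.array(s['tool_rot']);g=np.array(s['position'])-.019*R[:,1];d=g-B
print("grasp pt bay",d@EX,d@np.array([-EX[1],EX[0],0]),d[2])
cv2.imwrite("pics/w7.png",p["image"][:,:,::-1])
cv2.imwrite("pics/s7.png",cv2.resize(q["image"][160:280,160:320,::-1],None,fx=4,fy=4,interpolation=cv2.INTER_CUBIC))
```

```text
t14.93 pos [0.4742 0.0353 0.0334] th -99.77 tilt 17.37 roll -0.02 F [-26.7   4.7  30.4] M [ 0.5   2.57 -0.01] w 0.0214 q [-10.1  25.9 113.7   0.3  23.   89.4]
grasp pt bay -0.257252984838765 0.0008207653506006323 0.05149014379083785
```

View pics/w7.png

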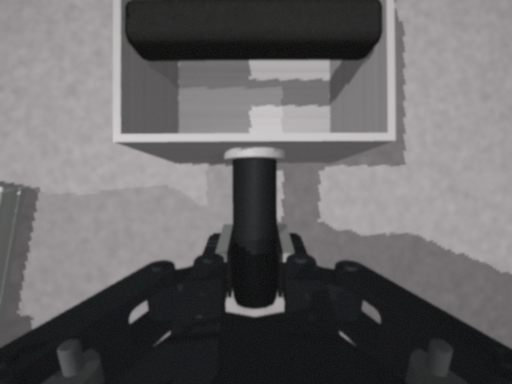

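View pics/s7.png

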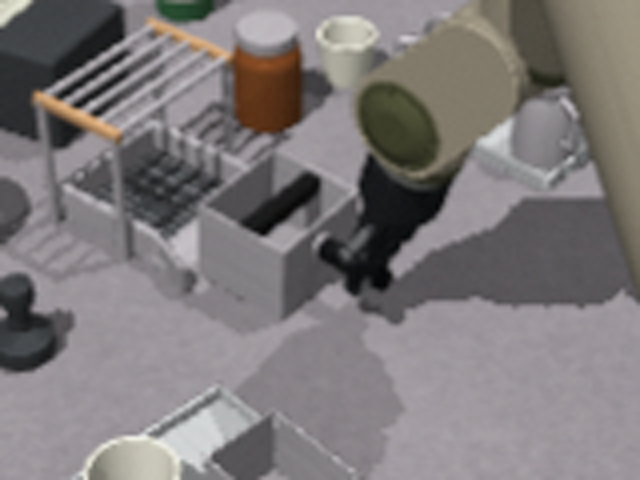

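Emit:
{"fn": "carry_out", "kwargs": {
  "plan": [
    [[0,-0.001,0],[0,0,0],0],
    [[0,-0.001,0],[0,0,0],0],
    [[0,0,0],[0,0,0],0]
  ]
}}

```text
time_s: 15.4
position: [0.4759, 0.0347, 0.0344]
tool_rot: [[-0.17, 0.296, 0.94], [-0.985, -0.051, -0.162], [-0.0, -0.954, 0.301]]
ft_force: [-7.5, 2.3, -1.3]
grip_width: 0.0206
```

```bash
cat > g.py <<'E'
from path import *
s=st()
R=np.array(s['tool_rot']);g=np.array(s['position'])-.019*R[:,1];d=g-B
print("grasp pt bay",(d@EX).round(4),(d@np.array([-EX[1],EX[0],0])).round(4),d[2].round(4))
E
python3 g.py
```

```text
t15.40 pos [0.4759 0.0347 0.0344] th -99.80 tilt 17.51 roll -0.01 F [-7.5  2.3 -1.3] M [0.41 1.27 0.15] w 0.0206 q [-10.1  25.9 113.5   0.3  23.1  89.4]
grasp pt bay -0.2555 0.0005 0.0525
```

```bash
python3 gen.py -.153 -.132 6
```

```text
[[-0.0, 0.0014, 0.0029], [0.5, -0.0, 0.0], 0]
[[-0.0, 0.0014, 0.003], [0.5, 0.0, 0.0], 0]
[[-0.0, 0.0014, 0.0029], [0.5, -0.0, 0.0], 0]
[[-0.0, 0.0014, 0.003], [0.5, 0.0, 0.0], 0]
[[-0.0, 0.0015, 0.0029], [0.5, 0.0, -0.0], 0]
[[-0.0, 0.0015, 0.0029], [0.49, 0.0, -0.0], 0]
end [0.4942 0.031  0.0322]
-0.1495 pitch 2.93 a 2.6 ; -0.146 pitch 3.43 a 3.0 ; -0.1425 pitch 3.93 a 3.4 ; -0.139 pitch 4.43 a 3.9 ; -0.1355 pitch 4.93 a 4.3 ; -0.132 pitch 5.43 a 4.8 ; 
nominal end [0.4943 0.031  0.0321]
```

Emit:
{"fn": "carry_out", "kwargs": {
  "plan": [
    [[0,0.0013,0.003],[0.5,0,0],0],
    [[0,0.0013,0.003],[0.5,0,0],0],
    [[0,0.0014,0.003],[0.5,0,0],0],
    [[0,0.0014,0.003],[0.5,0,0],0],
    [[0,0.0014,0.003],[0.5,0,0],0],
    [[0,0.0014,0.003],[0.5,0,0],0]
  ]
}}

```text
time_s: 16.15
position: [0.4956, 0.0313, 0.0324]
tool_rot: [[-0.17, 0.346, 0.923], [-0.985, -0.06, -0.16], [-0.0, -0.937, 0.351]]
ft_force: [-5.8, 1.2, -1.0]
grip_width: 0.021
```

```bash
python3 g.py
```

```text
t16.15 pos [0.4956 0.0313 0.0324] th -99.81 tilt 20.53 roll -0.01 F [-5.8  1.2 -1. ] M [0.26 1.23 0.05] w 0.0210 q [-10.1  27.1 112.8   0.4  19.6  89.3]
grasp pt bay -0.2365 0.0005 0.0501
```

```bash
python3 gen.py -.1305 -.1025 8;python3 gen.py -.1025 -.0785 8
```

```text
[[-0.0, 0.0015, 0.0029], [0.5, 0.0, 0.0], 0]
[[0.0, 0.0016, 0.0029], [0.49, -0.0, 0.0], 0]
[[0.0, 0.0016, 0.0029], [0.5, 0.0, 0.0], 0]
[[-0.0, 0.0017, 0.0029], [0.49, 0.0, 0.0], 0]
[[-0.0, 0.0016, 0.0029], [0.43, 0.0, 0.0], 0]
[[0.0, 0.0015, 0.003], [0.29, 0.0, -0.0], 0]
[[-0.0, 0.0016, 0.003], [0.31, 0.0, 0.0], 0]
[[0.0, 0.0016, 0.003], [0.34, 0.0, 0.0], 0]
end [0.5218 0.0263 0.0291]
-0.127 pitch 6.14 a 5.4 ; -0.1235 pitch 6.63 a 5.8 ; -0.12 pitch 7.13 a 6.3 ; -0.1165 pitch 7.62 a 6.7 ; -0.113 pitch 8.05 a 7.1 ; -0.1095 pitch 8.34 a 7.3 ; -0.106 pitch 8.65 a 7.6 ; -0.1025 pitch 8.99 a 7.9 ; 
nominal end [0.5218 0.0263 0.0291]
[[-0.0, 0.0014, 0.0025], [0.31, -0.0, -0.0], 0]
[[-0.0, 0.0015, 0.0025], [0.33, -0.0, -0.0], 0]
[[-0.0, 0.0014, 0.0025], [0.36, -0.0, -0.0], 0]
[[-0.0, 0.0016, 0.0025], [0.38, -0.0, -0.0], 0]
[[-0.0, 0.0015, 0.0024], [0.42, -0.0, -0.0], 0]
[[0.0, 0.0016, 0.0024], [0.44, -0.0, -0.0], 0]
[[0.0, 0.0016, 0.0024], [0.49, -0.0, -0.0], 0]
[[0.0, 0.0017, 0.0024], [0.53, -0.0, -0.0], 0]
end [0.5445 0.0224 0.0263]
-0.0995 pitch 9.30 a 8.2 ; -0.0965 pitch 9.63 a 8.5 ; -0.0935 pitch 9.99 a 8.8 ; -0.0905 pitch 10.37 a 9.2 ; -0.0875 pitch 10.78 a 9.5 ; -0.0845 pitch 11.23 a 9.9 ; -0.0815 pitch 11.72 a 10.4 ; -0.0785 pitch 12.25 a 10.9 ; 
nominal end [0.5445 0.0224 0.0263]
```

Emit:
{"fn": "carry_out", "kwargs": {
  "plan": [
    [[0,0.0017,0.0029],[0.5,0,0],0],
    [[0,0.0016,0.0029],[0.5,0,0],0],
    [[0,0.0016,0.0029],[0.5,0,0],0],
    [[0,0.0017,0.0029],[0.5,0,0],0],
    [[0,0.0016,0.0029],[0.43,0,0],0],
    [[0,0.0015,0.003],[0.3,0,0],0],
    [[0,0.0016,0.003],[0.31,0,0],0],
    [[0,0.0016,0.003],[0.34,0,0],0]
  ]
}}

```text
time_s: 17.15
position: [0.5239, 0.0262, 0.0304]
tool_rot: [[-0.171, 0.404, 0.899], [-0.985, -0.07, -0.156], [-0.0, -0.912, 0.41]]
ft_force: [-3.8, 0.5, -2.0]
grip_width: 0.0211
```

```bash
python3 g.py; python3 -c "
from path2 import *
for x in np.arange(-.108,-.098,.002): print(x,grip(x,15,.101)[4],grip(x,15,.101)[3])"
```

```text
t17.15 pos [0.5239 0.0262 0.0304] th -99.82 tilt 24.19 roll -0.01 F [-3.8  0.5 -2. ] M [0.2  1.12 0.03] w 0.0211 q [-10.1  28.9 111.2   0.5  15.7  89.2]
grasp pt bay -0.2088 0.0003 0.0478
-0.108 [-0.21600023  0.04696833] 8.471144633014832
-0.106 [-0.21412481  0.04678809] 8.652541791114725
-0.104 [-0.21225365  0.04659978] 8.841814560191672
-0.102 [-0.21038694  0.04640284] 9.039482803355119
-0.09999999999999999 [-0.20852489  0.0461967 ] 9.246112745563252
```

Emit:
{"fn": "carry_out", "kwargs": {
  "plan": [
    [[0,0.0022,0.0022],[0.31,0,0],0],
    [[0,0.0021,0.0023],[0.33,0,0],0],
    [[0,0.0017,0.0025],[0.36,0,0],0],
    [[0,0.0016,0.0025],[0.38,0,0],0],
    [[0,0.0015,0.0024],[0.4,0,0],0],
    [[0,0,0],[0,0,0],0]
  ]
}}

```text
time_s: 17.9
position: [0.5388, 0.0236, 0.0276]
tool_rot: [[-0.171, 0.433, 0.885], [-0.985, -0.075, -0.153], [-0.0, -0.898, 0.439]]
ft_force: [-4.1, 0.6, -1.8]
grip_width: 0.0209
```

```bash
python3 g.py; python3 -c "
from path2 import *
for x in np.arange(-.092,-.060,.002): print(round(x,3),grip(x,15,.101)[4].round(4),grip(x,15,.101)[3].round(2))"
```

```text
t17.90 pos [0.5388 0.0236 0.0276] th -99.82 tilt 26.06 roll -0.01 F [-4.1  0.6 -1.8] M [ 0.23  1.05 -0.01] w 0.0209 q [-10.1  30.1 110.4   0.6  13.5  89.1]
grasp pt bay -0.1943 0.0003 0.0446
-0.092 [-0.2011  0.0453] 10.18
-0.09 [-0.1993  0.045 ] 10.44
-0.088 [-0.1975  0.0447] 10.71
-0.086 [-0.1956  0.0444] 11.0
-0.084 [-0.1938  0.0441] 11.31
-0.082 [-0.192   0.0438] 11.63
-0.08 [-0.1902  0.0435] 11.98
-0.078 [-0.1884  0.0431] 12.34
-0.076 [-0.1866  0.0427] 12.72
-0.074 [-0.1849  0.0423] 13.13
-0.072 [-0.1831  0.0418] 13.57
-0.07 [-0.1813  0.0414] 14.04
-0.068 [-0.1793  0.0419] 14.04
-0.066 [-0.1765  0.0455] 12.47
-0.064 [-0.1736  0.0489] 10.88
-0.062 [-0.1705  0.0523] 9.27
```

Run:
```python
from path import *
p=env.get_image("wrist");q=env.get_image("side")
cv2.imwrite("pics/w8.png",p["image"][:,:,::-1])
cv2.imwrite("pics/s8.png",cv2.resize(q["image"][170:260,170:290,::-1],None,fx=6,fy=6,interpolation=cv2.INTER_CUBIC))
```

```text
(no output)
```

View pics/w8.png

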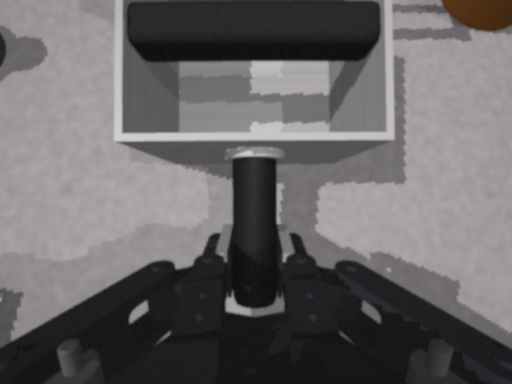

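View pics/s8.png

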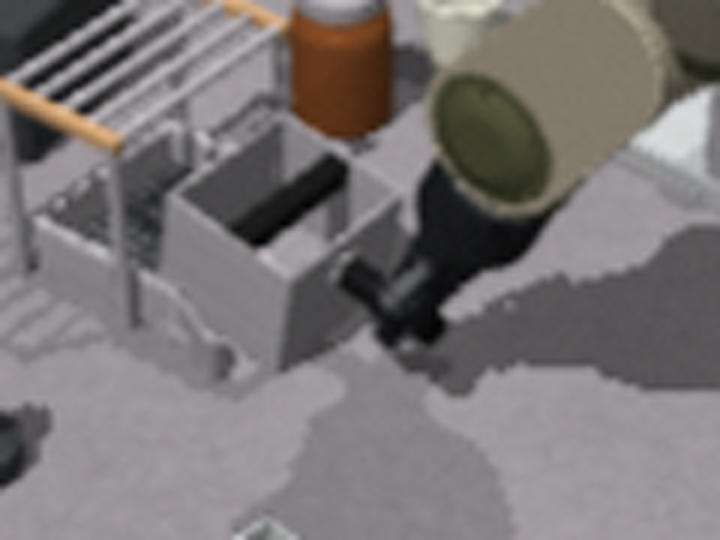

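Emit:
{"fn": "carry_out", "kwargs": {
  "plan": [
    [[0,0.0019,0.0022],[0.28,0,0],0],
    [[0,0.0018,0.0022],[0.28,0,0],0],
    [[0,0.0018,0.0022],[0.28,0,0],0],
    [[0,0.0018,0.0022],[0.28,0,0],0],
    [[0,0.0018,0.0022],[0.28,0,0],0],
    [[0,0,0],[0,0,0],0]
  ]
}}

```text
time_s: 18.75
position: [0.5517, 0.0215, 0.0243]
tool_rot: [[-0.17, 0.453, 0.875], [-0.985, -0.078, -0.151], [-0.0, -0.888, 0.46]]
ft_force: [-9.7, 1.9, 1.7]
grip_width: 0.0211
```

```bash
python3 g.py
```

```text
t18.75 pos [0.5517 0.0215 0.0243] th -99.81 tilt 27.38 roll -0.01 F [-9.7  1.9  1.7] M [0.27 1.14 0.03] w 0.0211 q [-10.1  31.2 109.5   0.7  12.   89. ]
grasp pt bay -0.1816 0.0004 0.0412
```

```bash
python3 gen.py -.0698 -.0555 7;python3 gen.py -.0555 -.0435 6
```

```text
[[-0.0, 0.0003, 0.0022], [-0.19, 0.0, -0.0], 0]
[[0.0, -0.0019, 0.0038], [-1.6, 0.0, -0.0], 0]
[[-0.0, -0.0017, 0.0038], [-1.63, -0.0, -0.0], 0]
[[-0.0, -0.0018, 0.0037], [-1.64, -0.0, -0.0], 0]
[[-0.0, -0.0017, 0.0037], [-1.66, 0.0, -0.0], 0]
[[-0.0, -0.0017, 0.0037], [-1.67, 0.0, -0.0], 0]
[[-0.0, -0.0017, 0.0037], [-1.68, 0.0, -0.0], 0]
end [0.5703 0.0179 0.0445]
-0.0678 pitch 13.85 a 13.1 ; -0.0657 pitch 12.24 a 13.6 ; -0.0637 pitch 10.62 a 14.1 ; -0.0616 pitch 8.98 a 14.4 ; -0.0596 pitch 7.32 a 14.6 ; -0.0575 pitch 5.65 a 14.6 ; -0.0555 pitch 3.97 a 14.6 ; 
nominal end [0.5704 0.0179 0.0445]
[[-0.0, -0.0016, 0.0036], [-1.65, -0.0, -0.0], 0]
[[-0.0, -0.0015, 0.0036], [-1.66, -0.0, -0.0], 0]
[[-0.0, -0.0016, 0.0036], [-1.65, -0.0, -0.0], 0]
[[-0.0, -0.0016, 0.0037], [-1.65, 0.0, -0.0], 0]
[[-0.0, -0.0016, 0.0036], [-1.65, -0.0, -0.0], 0]
[[-0.0, -0.0009, 0.0032], [-1.19, -0.0, -0.0], 0]
end [0.5884 0.0148 0.0585]
-0.0535 pitch 2.32 a 14.4 ; -0.0515 pitch 0.66 a 14.1 ; -0.0495 pitch -0.99 a 13.9 ; -0.0475 pitch -2.65 a 13.6 ; -0.0455 pitch -4.29 a 13.2 ; -0.0435 pitch -5.48 a 12.8 ; 
nominal end [0.5883 0.0148 0.0585]
```

Emit:
{"fn": "carry_out", "kwargs": {
  "plan": [
    [[0,0.0007,0.0023],[0,0,0],0],
    [[0,0.0006,0.0023],[0,0,0],0],
    [[0,0.0006,0.0024],[0,0,0],0],
    [[0,0.0006,0.0023],[0,0,0],0],
    [[0,0,0],[0,0,0],0]
  ]
}}

```text
time_s: 19.38
position: [0.5606, 0.02, 0.0264]
tool_rot: [[-0.17, 0.453, 0.875], [-0.985, -0.078, -0.151], [-0.0, -0.888, 0.459]]
ft_force: [-11.3, 1.9, 4.2]
grip_width: 0.0207
```

```bash
sed -i 's/-\.068<xc<-\.044/-.061<xc<-.043/; s/s0=_orig(-.068)\[1\];s1=_orig(-.044)\[1\]/s0=.25;s1=_orig(-.043)[1]/; s/(xc+.068)\/.024/(xc+.061)\/.018/' path2.py; sed -i 's/^    if xc>-.0062/    if -.07<=xc<=-.061: return np.array([.014+.25*(xc+.064),.25])\n    if xc>-.0062/' path2.py; cat path2.py; python3 g.py;  python3 gen.py -.061 -.0505 7;python3 gen.py -.0505 -.0415 6
```

```text
import path
from path import *
_orig=path.tub
def tub2(xc):
    if -.061<xc<-.043:
        s0=.25;s1=_orig(-.043)[1]
        b=s0+(s1-s0)*(xc+.061)/.018
        piv=-.064 if b>0 else -.056
        return np.array([.014+b*(xc-piv),b])
    if -.07<=xc<=-.061: return np.array([.014+.25*(xc+.064),.25])
    if xc>-.0062:
        b1=_orig(-.0065)[1]; k=min(1,(xc+.0062)/.005); b=b1*(1-k)
        return np.array([.008+(-b)*.05,b])
    return _orig(xc)
import path
path.tub=tub2
if not hasattr(path,'_o'): pass
t19.38 pos [0.5606 0.02   0.0264] th -99.80 tilt 27.35 roll -0.01 F [-11.3   1.9   4.2] M [0.25 1.32 0.03] w 0.0207 q [-10.1  31.4 108.    0.7  13.3  89.1]
grasp pt bay -0.1726 0.0004 0.0433
[[0.0, -0.0017, 0.0031], [-1.56, -0.0, 0.0], 0]
[[0.0, -0.0018, 0.0031], [-1.58, 0.0, 0.0], 0]
[[0.0, -0.0017, 0.0031], [-1.6, 0.0, 0.0], 0]
[[0.0, -0.0017, 0.0031], [-1.61, -0.0, -0.0], 0]
[[-0.0, -0.0016, 0.0031], [-1.63, 0.0, -0.0], 0]
[[0.0, -0.0017, 0.0031], [-1.63, 0.0, -0.0], 0]
[[0.0, -0.0016, 0.003], [-1.64, 0.0, -0.0], 0]
end [0.5759 0.0169 0.0466]
-0.0595 pitch 12.47 a 15.0 ; -0.058 pitch 10.89 a 15.2 ; -0.0565 pitch 9.30 a 15.2 ; -0.055 pitch 7.68 a 15.2 ; -0.0535 pitch 6.06 a 15.1 ; -0.052 pitch 4.42 a 14.9 ; -0.0505 pitch 2.78 a 14.7 ; 
nominal end [0.5759 0.0169 0.0466]
[[-0.0, -0.0016, 0.0031], [-1.65, 0.0, 0.0], 0]
[[-0.0, -0.0016, 0.0031], [-1.64, -0.0, 0.0], 0]
[[-0.0, -0.0017, 0.0031], [-1.65, 0.0, 0.0], 0]
[[-0.0, -0.0016, 0.0032], [-1.65, 0.0, 0.0], 0]
[[-0.0, -0.0016, 0.0031], [-1.63, 0.0, 0.0], 0]
[[-0.0, 0.0005, 0.0013], [0.12, 0.0, 0.0], 0]
end [0.5901 0.0145 0.0581]
-0.049 pitch 1.14 a 14.3 ; -0.0475 pitch -0.51 a 13.9 ; -0.046 pitch -2.16 a 13.6 ; -0.0445 pitch -3.80 a 13.2 ; -0.043 pitch -5.44 a 12.8 ; -0.0415 pitch -5.31 a 12.7 ; 
nominal end [0.5902 0.0145 0.058 ]
```

Emit:
{"fn": "carry_out", "kwargs": {
  "plan": [
    [[0,-0.0016,0.0032],[-1.55,0,0],0],
    [[0,-0.0017,0.0031],[-1.58,0,0],0],
    [[0,-0.0017,0.0031],[-1.6,0,0],0],
    [[0,-0.0017,0.0031],[-1.61,0,0],0],
    [[0,-0.0016,0.0031],[-1.63,0,0],0],
    [[0,-0.0016,0.0031],[-1.63,0,0],0],
    [[0,0,0],[0,0,0],0]
  ]
}}

```text
time_s: 20.25
position: [0.5749, 0.0175, 0.044]
tool_rot: [[-0.17, 0.303, 0.938], [-0.985, -0.052, -0.162], [-0.0, -0.952, 0.307]]
ft_force: [-8.7, 1.4, 5.9]
grip_width: 0.0209
```

```bash
python3 g.py; python3 -c "
from path2 import *
for x in np.arange(-.055,-.040,.0015): print(round(x,4),grip(x,15,.101)[4].round(4),grip(x,15,.101)[3].round(2))"
```

```text
t20.25 pos [0.5749 0.0175 0.044 ] th -99.80 tilt 17.90 roll -0.00 F [-8.7  1.4  5.9] M [0.19 1.05 0.07] w 0.0209 q [-10.1  31.   98.1   0.2  32.9  89.6]
grasp pt bay -0.1552 0.0004 0.0621
-0.055 [-0.1624  0.0562] 7.68
-0.0535 [-0.1597  0.0591] 6.06
-0.052 [-0.1569  0.062 ] 4.42
-0.0505 [-0.1541  0.0647] 2.78
-0.049 [-0.1511  0.0673] 1.14
-0.0475 [-0.148   0.0698] -0.51
-0.046 [-0.1449  0.0724] -2.16
-0.0445 [-0.1416  0.0748] -3.8
-0.043 [-0.1383  0.0771] -5.44
-0.0415 [-0.137   0.0768] -5.31
```

Emit:
{"fn": "carry_out", "kwargs": {
  "plan": [
    [[0,-0.002,0.0031],[-1.63,0,0],0],
    [[0,-0.0019,0.0031],[-1.65,0,0],0],
    [[0,-0.0018,0.0031],[-1.65,0,0],0],
    [[0,-0.0017,0.0031],[-1.65,0,0],0],
    [[0,-0.0016,0.0031],[-1.65,0,0],0],
    [[0,-0.0016,0.0031],[-1.4,0,0],0],
    [[0,0,0],[0,0,0],0]
  ]
}}

```text
time_s: 21.12
position: [0.5909, 0.0146, 0.0583]
tool_rot: [[-0.171, 0.143, 0.975], [-0.985, -0.025, -0.169], [-0.0, -0.989, 0.146]]
ft_force: [-2.4, 1.2, -1.2]
grip_width: 0.0212
```

```bash
python3 g.py
python3 - <<'E'
from path import *
p=env.get_image("wrist");q=env.get_image("side")
cv2.imwrite("pics/w9.png",p["image"][:,:,::-1])
cv2.imwrite("pics/s9.png",cv2.resize(q["image"][170:260,170:290,::-1],None,fx=6,fy=6,interpolation=cv2.INTER_CUBIC))
E
```

```text
t21.12 pos [0.5909 0.0146 0.0583] th -99.82 tilt 8.37 roll -0.01 F [-2.4  1.2 -1.2] M [ 0.04  0.22 -0.01] w 0.0212 q [-10.1  33.   87.7   0.1  51.   89.7]
grasp pt bay -0.1358 0.0002 0.0771
```

View pics/w9.png

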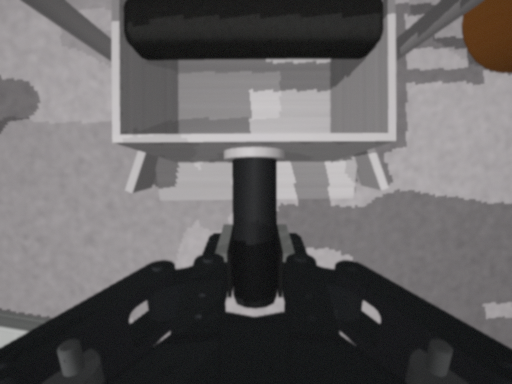

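View pics/s9.png

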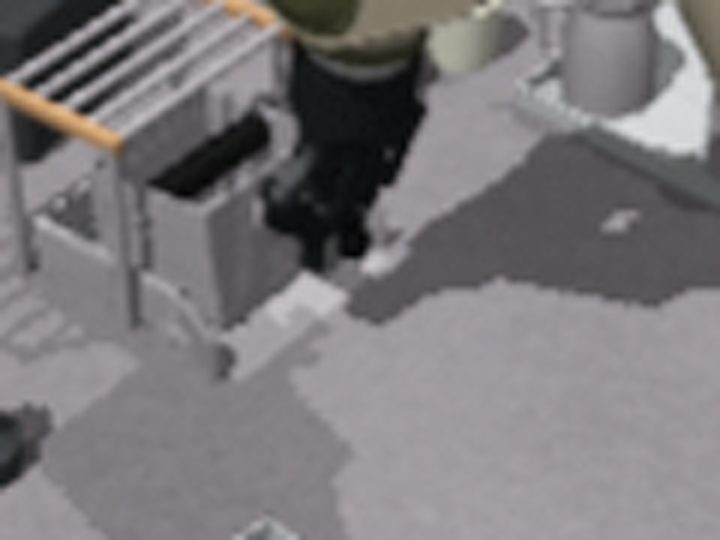

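```bash
python3 gen.py -.0405 -.0165 8;python3 gen.py -.0165 0.0015 8
```

```text
[[0.0, 0.001, 0.0027], [0.23, -0.0, 0.0], 0]
[[0.0, 0.001, 0.0027], [0.21, -0.0, -0.0], 0]
[[0.0, 0.001, 0.0027], [0.19, -0.0, 0.0], 0]
[[0.0, 0.001, 0.0027], [0.18, 0.0, -0.0], 0]
[[-0.0, 0.0009, 0.0028], [0.16, -0.0, -0.0], 0]
[[-0.0, 0.0009, 0.0028], [0.15, 0.0, -0.0], 0]
[[-0.0, 0.0009, 0.0027], [0.15, 0.0, -0.0], 0]
[[-0.0, 0.0009, 0.0028], [0.13, 0.0, -0.0], 0]
end [0.6137 0.0104 0.0543]
-0.0375 pitch -5.01 a 12.4 ; -0.0345 pitch -4.80 a 12.2 ; -0.0315 pitch -4.60 a 12.0 ; -0.0285 pitch -4.43 a 11.9 ; -0.0255 pitch -4.26 a 11.7 ; -0.0225 pitch -4.11 a 11.6 ; -0.0195 pitch -3.97 a 11.5 ; -0.0165 pitch -3.84 a 11.4 ; 
nominal end [0.6137 0.0104 0.0543]
[[-0.0, 0.0007, 0.0021], [0.09, -0.0, 0.0], 0]
[[-0.0, 0.0006, 0.0021], [0.09, -0.0, 0.0], 0]
[[-0.0, 0.0006, 0.0021], [0.09, -0.0, -0.0], 0]
[[-0.0, 0.0007, 0.0021], [0.08, 0.0, 0.0], 0]
[[0.0, 0.002, 0.0014], [0.69, -0.0, 0.0], 0]
[[-0.0, 0.0041, 0.0003], [1.55, -0.0, 0.0], 0]
[[0.0, 0.0034, 0.0006], [1.25, 0.0, 0.0], 0]
[[0.0, 0.0006, 0.0022], [-0.0, -0.0, 0.0], 0]
end [0.6288 0.0078 0.0446]
-0.0142 pitch -3.74 a 11.3 ; -0.012 pitch -3.65 a 11.2 ; -0.0098 pitch -3.57 a 11.1 ; -0.0075 pitch -3.49 a 11.0 ; -0.0052 pitch -2.80 a 10.4 ; -0.003 pitch -1.24 a 9.1 ; -0.0008 pitch 0.00 a 8.0 ; 0.0015 pitch 0.00 a 8.0 ; 
nominal end [0.6288 0.0078 0.0446]
```

Emit:
{"fn": "carry_out", "kwargs": {
  "plan": [
    [[0,0.001,0.0028],[0.22,0,0],0],
    [[0,0.001,0.0027],[0.21,0,0],0],
    [[0,0.001,0.0028],[0.19,0,0],0],
    [[0,0.001,0.0027],[0.18,0,0],0],
    [[0,0.0009,0.0028],[0.16,0,0],0],
    [[0,0.0009,0.0028],[0.15,0,0],0],
    [[0,0.0009,0.0028],[0.15,0,0],0],
    [[0,0,0],[0,0,0],0]
  ]
}}

```text
time_s: 22.22
position: [0.6095, 0.0114, 0.054]
tool_rot: [[-0.17, 0.162, 0.972], [-0.985, -0.028, -0.168], [-0.0, -0.986, 0.164]]
ft_force: [-5.2, 1.4, 2.4]
grip_width: 0.0209
```

```bash
python3 g.py; python3 -c "
from path2 import *
for x in np.arange(-.025,.003,.0015): print(round(x,4),grip(x,15,.101)[4].round(4),grip(x,15,.101)[3].round(2))"
```

```text
t22.23 pos [0.6095 0.0114 0.054 ] th -99.82 tilt 9.46 roll -0.01 F [-5.2  1.4  2.4] M [ 0.13  0.66 -0.01] w 0.0209 q [-10.1  34.5  85.6   0.1  50.5  89.7]
grasp pt bay -0.1173 0.0003 0.0728
-0.025 [-0.1217  0.074 ] -4.24
-0.0235 [-0.1202  0.0738] -4.16
-0.022 [-0.1188  0.0736] -4.09
-0.0205 [-0.1174  0.0734] -4.01
-0.019 [-0.116   0.0733] -3.95
-0.0175 [-0.1145  0.0731] -3.88
-0.016 [-0.1131  0.0729] -3.81
-0.0145 [-0.1117  0.0728] -3.75
-0.013 [-0.1102  0.0726] -3.69
-0.0115 [-0.1088  0.0725] -3.63
-0.01 [-0.1074  0.0723] -3.58
-0.0085 [-0.1059  0.0722] -3.52
-0.007 [-0.1045  0.072 ] -3.47
-0.0055 [-0.1035  0.0707] -2.97
-0.004 [-0.1031  0.0681] -1.93
-0.0025 [-0.1026  0.0654] -0.9
-0.001 [-0.102  0.063] 0.0
0.0005 [-0.1005  0.063 ] 0.0
0.002 [-0.099  0.063] 0.0
```

Emit:
{"fn": "carry_out", "kwargs": {
  "plan": [
    [[0,0.0006,0.0024],[0.1,0,0],0],
    [[0,0.0006,0.0024],[0.1,0,0],0],
    [[0,0.0006,0.0024],[0.1,0,0],0],
    [[0,0.0006,0.0024],[0.1,0,0],0],
    [[0,0.0006,0.0024],[0.1,0,0],0],
    [[0,0.0005,0.0022],[0,0,0],0],
    [[0,0,0],[0,0,0],0]
  ]
}}

```text
time_s: 23.1
position: [0.6239, 0.0089, 0.0528]
tool_rot: [[-0.171, 0.17, 0.971], [-0.985, -0.029, -0.168], [-0.0, -0.985, 0.173]]
ft_force: [-5.6, 0.6, 1.3]
grip_width: 0.0212
```

```bash
python3 g.py
```

```text
t23.10 pos [0.6239 0.0089 0.0528] th -99.82 tilt 9.96 roll -0.01 F [-5.6  0.6  1.3] M [0.18 0.56 0.03] w 0.0212 q [-10.1  35.5  83.6   0.1  50.9  89.7]
grasp pt bay -0.1029 0.0003 0.0715
```

Emit:
{"fn": "carry_out", "kwargs": {
  "plan": [
    [[0,0.0005,0.0018],[0,0,0],0],
    [[0,0.001,0.0015],[0.2,0,0],0],
    [[0,0.0014,0.0012],[0.4,0,0],0],
    [[0,0,0],[0,0,0],0]
  ]
}}

```text
time_s: 23.6
position: [0.6287, 0.0081, 0.0507]
tool_rot: [[-0.171, 0.18, 0.969], [-0.985, -0.031, -0.168], [-0.0, -0.983, 0.183]]
ft_force: [-4.8, 1.5, 1.1]
grip_width: 0.0208
```

```bash
python3 g.py
```

```text
t23.60 pos [0.6287 0.0081 0.0507] th -99.82 tilt 10.55 roll -0.01 F [-4.8  1.5  1.1] M [0.12 0.54 0.02] w 0.0208 q [-10.1  35.9  83.4   0.1  50.2  89.7]
grasp pt bay -0.0982 0.0003 0.0694
```

Emit:
{"fn": "carry_out", "kwargs": {
  "plan": [
    [[0,0.0015,0],[0.7,0,0],0],
    [[0,0.0015,0],[0.7,0,0],0],
    [[0,0,0],[0,0,0],0]
  ]
}}

```text
time_s: 23.98
position: [0.6291, 0.0081, 0.0477]
tool_rot: [[-0.171, 0.204, 0.964], [-0.985, -0.035, -0.167], [-0.0, -0.978, 0.207]]
ft_force: [-5.8, 0.6, 1.0]
grip_width: 0.0212
```

```bash
python3 g.py;python3 - <<'E'
from path import *
p=env.get_image("wrist");q=env.get_image("side")
cv2.imwrite("pics/w10.png",p["image"][:,:,::-1])
cv2.imwrite("pics/s10.png",cv2.resize(q["image"][170:260,170:290,::-1],None,fx=6,fy=6,interpolation=cv2.INTER_CUBIC))
E
```

```text
t23.98 pos [0.6291 0.0081 0.0477] th -99.82 tilt 11.93 roll -0.01 F [-5.8  0.6  1. ] M [ 0.16  0.66 -0.01] w 0.0212 q [-10.1  35.8  84.6   0.1  47.7  89.7]
grasp pt bay -0.0982 0.0003 0.0663
```

View pics/w10.png

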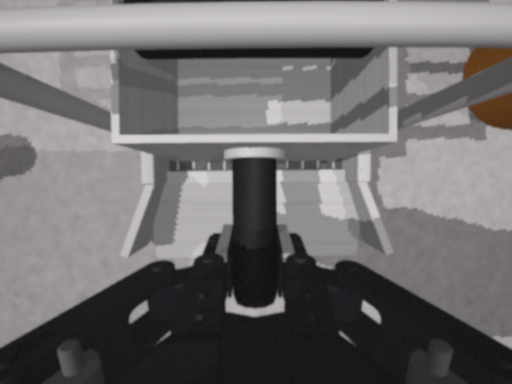

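View pics/s10.png

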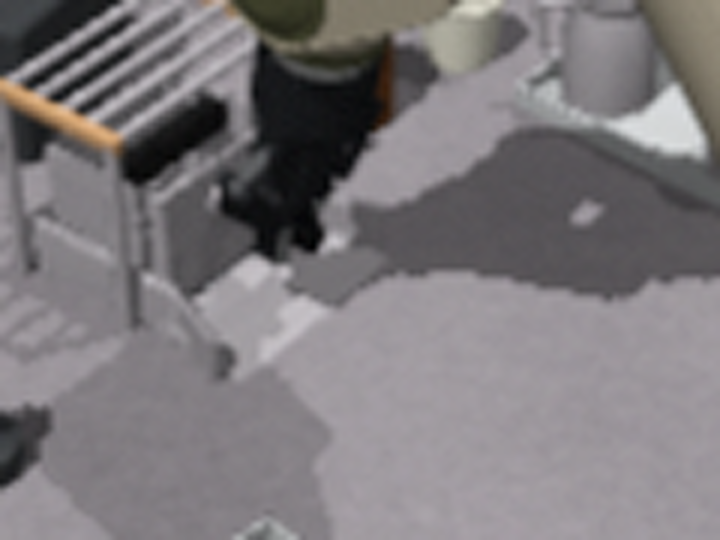

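Emit:
{"fn": "carry_out", "kwargs": {
  "plan": [
    [[0,0.0015,0],[0.7,0,0],0],
    [[0,0.0013,0],[0.6,0,0],0],
    [[0,0,0],[0,0,0],0]
  ]
}}

```text
time_s: 24.45
position: [0.6297, 0.0079, 0.0449]
tool_rot: [[-0.17, 0.225, 0.959], [-0.985, -0.039, -0.166], [-0.0, -0.974, 0.229]]
ft_force: [-5.4, 1.5, 0.4]
grip_width: 0.0208
```

```bash
python3 g.py
```

```text
t24.45 pos [0.6297 0.0079 0.0449] th -99.82 tilt 13.22 roll -0.01 F [-5.4  1.5  0.4] M [0.17 0.75 0.06] w 0.0208 q [-10.1  35.7  85.6   0.1  45.4  89.7]
grasp pt bay -0.098 0.0003 0.0634
```

Emit:
{"fn": "carry_out", "kwargs": {
  "plan": [
    [[0,0.0007,0],[0.2,0,0],0],
    [[0,0.0004,0],[0,0,0],0],
    [[0,0,0],[0,0,0],0]
  ]
}}

```text
time_s: 24.82
position: [0.6301, 0.0078, 0.044]
tool_rot: [[-0.171, 0.229, 0.958], [-0.985, -0.039, -0.166], [-0.0, -0.973, 0.232]]
ft_force: [-5.8, 1.6, 1.0]
grip_width: 0.0209
```

```bash
python3 g.py
```

```text
t24.82 pos [0.6301 0.0078 0.044 ] th -99.82 tilt 13.43 roll -0.01 F [-5.8  1.6  1. ] M [0.15 0.71 0.02] w 0.0209 q [-10.1  35.8  85.7   0.1  45.   89.7]
grasp pt bay -0.0977 0.0003 0.0625
```

Emit:
{"fn": "carry_out", "kwargs": {
  "plan": [
    [[0,0,0],[0,0,0],0.04],
    [[0,0,0],[0,0,0],0.05],
    [[0,0,0],[0,0,0],0.05],
    [[0,-0.02,0],[0,0,0],0.05],
    [[0,-0.03,0],[0,0,0],0.05],
    [[0,-0.04,-0.02],[0,0,0],0.05],
    [[0,-0.04,-0.04],[0,0,0],0.05],
    [[0,0,0],[0,0,0],0.05]
  ]
}}

```text
time_s: 25.82
position: [0.5416, 0.0235, 0.1603]
tool_rot: [[-0.17, 0.234, 0.957], [-0.985, -0.04, -0.165], [-0.0, -0.971, 0.238]]
ft_force: [0.9, 0.4, -0.4]
grip_width: 0.0504
```

Run:
```python
from mv import *
s=st();p=env.get_image("wrist");q=env.get_image("side")
pickle.dump((s,p,q),open("w11.pkl","wb"))
cv2.imwrite("pics/w11.png",cv2.resize(p["image"][:,:,::-1],None,fx=1.5,fy=1.5,interpolation=cv2.INTER_CUBIC))
cv2.imwrite("pics/s11.png",cv2.resize(q["image"][160:260,150:280,::-1],None,fx=6,fy=6,interpolation=cv2.INTER_CUBIC))
```

```text
t25.82 pos [0.5416 0.0235 0.1603] th -99.78 tilt 13.74 roll -0.01 F [ 0.9  0.4 -0.4] M [-0.02  0.07 -0.04] w 0.0504 q [-10.1  19.6  92.1   0.1  54.5  89.7]
```

View pics/w11.png

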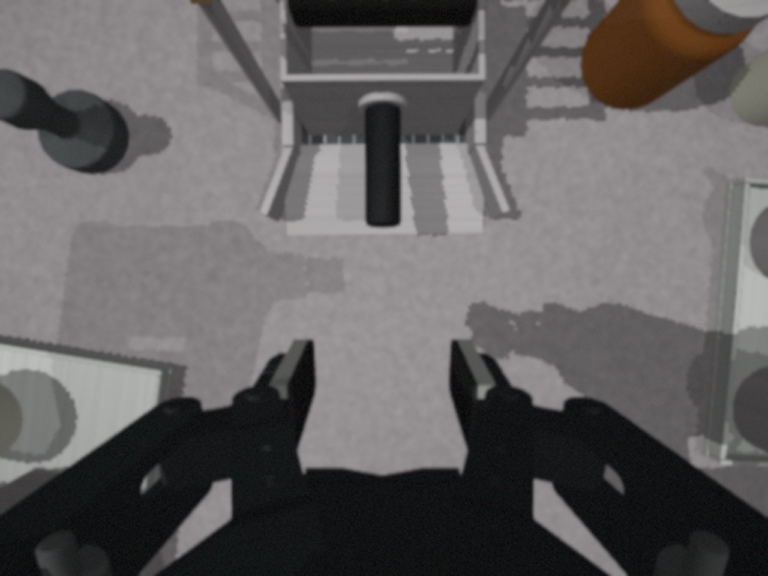

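View pics/s11.png

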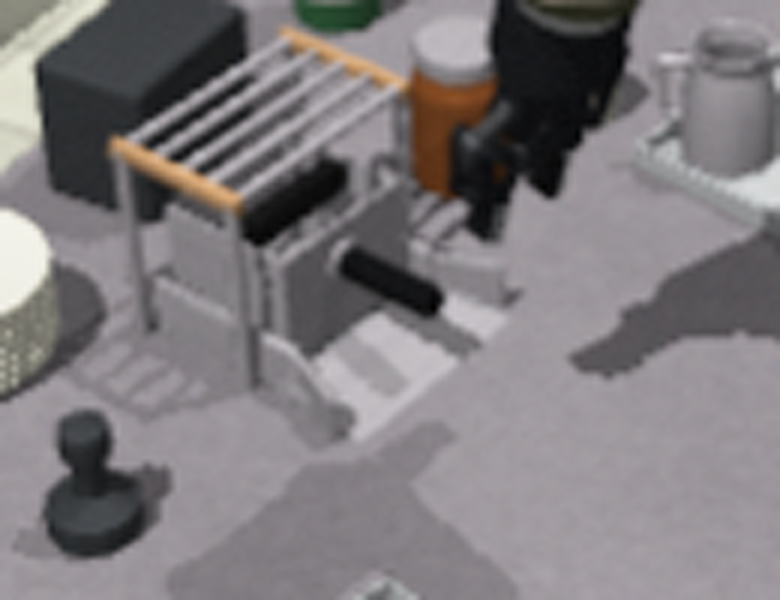

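Run:
```python
from fit import *
from path import B,YB
s,p,q=pickle.load(open("w11.pkl","rb"))
im=p["image"][:,:,::-1]
def tr(L,xc=0,z0=.008,pt=0):
    L=np.array(L,float);a=np.radians(pt);L=np.c_[L[:,0]*np.cos(a)-L[:,2]*np.sin(a)+xc,L[:,1],L[:,2]*np.cos(a)+L[:,0]*np.sin(a)+z0]
    c,sn=np.cos(YB),np.sin(YB);R=np.array([[c,-sn,0],[sn,c,0],[0,0,1]]);return L@R.T+B
cam_=[[.0,.055,.085],[-.05,.055,.085],[-.05,-.055,.085],[.0,-.055,.085]]
H=[[-.05,.011,.055],[-.125,.011,.055],[-.125,-.011,.055],[-.05,-.011,.055]]
RB=[[-.05,.055,0],[-.05,-.055,0]]
for name,pic,st_,y0,y1,x0,x1,f in(("w",p,s,0,160,150,350,4),("s",q,None,160,250,150,270,6)):
    a=cv2.resize(pic["image"][:,:,::-1],None,fx=f,fy=f,interpolation=cv2.INTER_CUBIC)
    for L in(cam_,H,RB):
        cv2.polylines(a,[(proj(pic,tr(L),st_)*f+f/2-.5).astype(int).reshape(-1,1,2)],False,(0,0,255),1)
    for L in([[-.12,.075,-.008],[-.12,-.075,-.008]],[[-.035,.0825,.142],[-.035,-.0825,.142]],[[-.064,.061,.03],[0,.061,.03]],[[-.064,-.061,.03],[0,-.061,.03]]):
        cv2.polylines(a,[(proj(pic,tr(L),st_)*f+f/2-.5).astype(int).reshape(-1,1,2)],False,(0,200,0),1)
    cv2.imwrite(f"pics/o11{name}.png",a[y0*f:y1*f,x0*f:x1*f][:600,:800])
```

```text
(no output)
```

View pics/o11w.png

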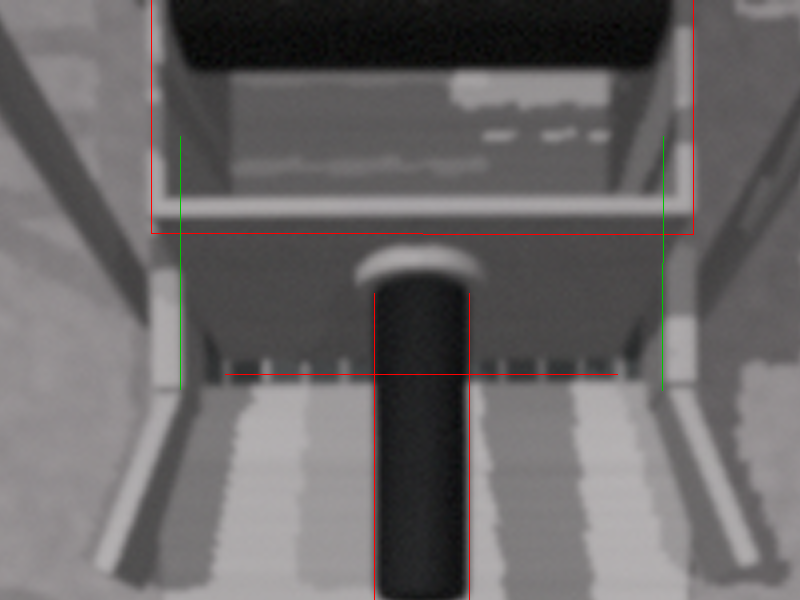

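View pics/o11s.png

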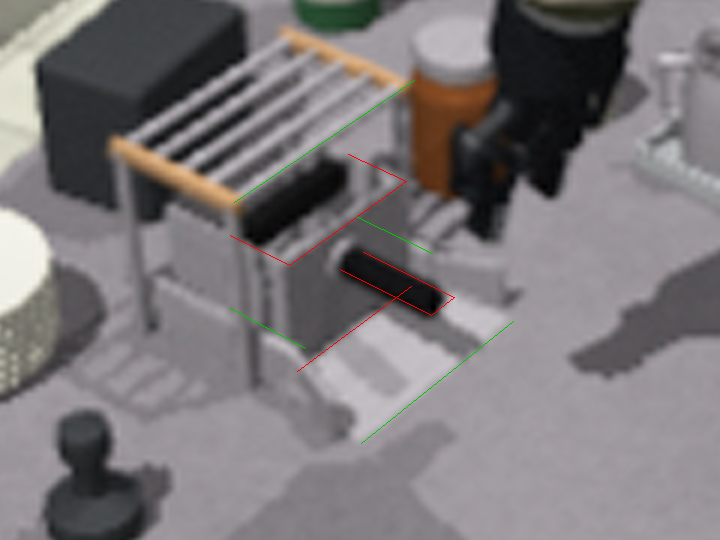

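Run:
```python
from fit import *
from path import B,YB
s,p,q=pickle.load(open("w11.pkl","rb"))
def tr(L,xc=0,z0=.008,pt=0):
    L=np.array(L,float);a=np.radians(pt);L=np.c_[L[:,0]*np.cos(a)-L[:,2]*np.sin(a)+xc,L[:,1],L[:,2]*np.cos(a)+L[:,0]*np.sin(a)+z0]
    c,sn=np.cos(YB),np.sin(YB);R=np.array([[c,-sn,0],[sn,c,0],[0,0,1]]);return L@R.T+B
c=lambda x,y:[150+(x+.5)/4-.5,(y+.5)/4-.5]
for xc,z,pt in [(0,.008,0),(.0045,.008,0),(.006,.008,0),(.002,.014,-3),(.0045,.008,1),(.0045,.008,-1)]:
    u=proj(p,tr([[-.05,.055,.085],[-.05,-.055,.085],[-.05,.0,0],[-.125,0,.055],[-.009,0,.083],[-.125,0,.055-.011]],xc,z,pt),s)
    print(xc,z,pt,(4*(u-[150,0])+1.5).round(0).tolist())
a=cv2.resize(p["image"][:,:,::-1],None,fx=6,fy=6,interpolation=cv2.INTER_CUBIC)
cv2.imwrite("pics/z11.png",a[0:960,150*6:350*6][420:960,300:900] if 0 else a[500:1000,220*6:290*6])
```

```text
0 0.008 0 [[151.0, 234.0], [694.0, 234.0], [422.0, 374.0], [422.0, 620.0], [423.0, 37.0], [422.0, 626.0]]
0.0045 0.008 0 [[151.0, 211.0], [694.0, 212.0], [422.0, 358.0], [422.0, 601.0], [423.0, 15.0], [422.0, 607.0]]
0.006 0.008 0 [[151.0, 204.0], [694.0, 204.0], [422.0, 352.0], [422.0, 594.0], [423.0, 8.0], [422.0, 601.0]]
0.002 0.014 -3 [[140.0, 180.0], [705.0, 180.0], [422.0, 356.0], [422.0, 591.0], [423.0, -16.0], [422.0, 600.0]]
0.0045 0.008 1 [[152.0, 221.0], [693.0, 221.0], [422.0, 359.0], [422.0, 606.0], [423.0, 22.0], [422.0, 611.0]]
0.0045 0.008 -1 [[150.0, 202.0], [695.0, 202.0], [422.0, 357.0], [422.0, 595.0], [423.0, 7.0], [422.0, 602.0]]
```

View pics/z11.png

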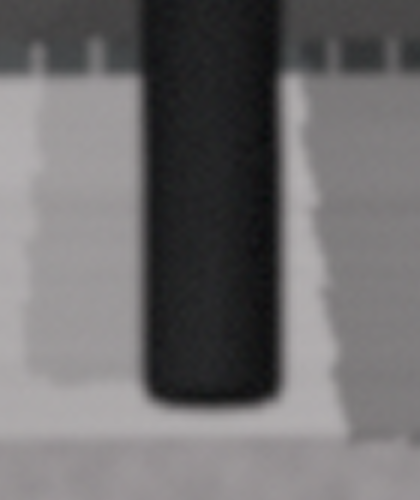

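Run:
```python
from mv import *
s=st();q=env.get_image("top")
cv2.imwrite("pics/t12.png",q["image"][:,:,::-1])
```

```text
t25.93 pos [0.5433 0.0228 0.158 ] th -99.82 tilt 13.62 roll -0.00 F [-0.  -1.1  0.3] M [ 0.02  0.15 -0.03] w 0.0499 q [-10.1  20.   92.    0.1  54.4  89.7]
```

View pics/t12.png

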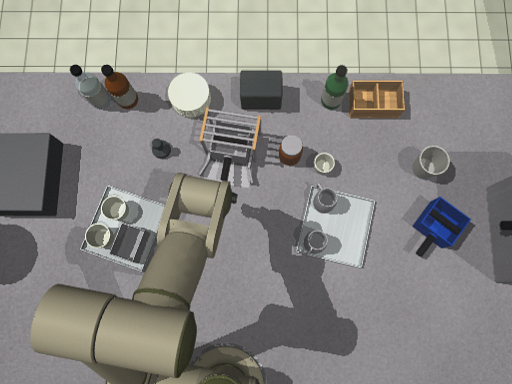

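The box is seated in the bay with its handle out at the front (around pixel 228,170). The jugs (327,198 and 317,240), cups, tamper and jar are where they were, and the gripper is clear. I'm handing the job in.

```bash
python3 -c "
from rig import env
print(env.close_job())"
```

```text
the job is handed in; nothing more can be done
None
```

The knock box is home in its bay and the job is handed in. Simulation time was about 26 s of the 64 s allowed.

**What I did:**
- I gripped the box by its knock bar and lifted it out of the drain tray. I stood it on the counter centred in front of the ramp, within about 1 mm, and let go.
- I then took it by the stub handle with a light grip and pushed it up the ramp, over the lip and down into the recess. After that I released it and backed off.

**Last checks:**
- **Seating:** the wrist picture fits a box lying flat on the recess floor, to about 0.5°. It sits roughly 4 mm behind the middle of the recess, inside the ±6 mm play, with the rear edge behind the lip and the handle out at the front.
- **Surroundings:** by eye in the top picture, nothing else has moved. The gripper is clear, and the wrist force reads about zero.

**What was less clean:**
- **Pressing early in the push:** I pressed down too hard at the foot of the ramp, about 30 N down and 27 N back at the wrist. I eased off before going on.
- **Rear edge partway up:** for a short stretch, while the front rested on the lip, the handle was about 1.5 mm high. The rear edge may have been clear of the counter by about that much. The front stayed on the lip, and I lowered the handle again.

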